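Charge the wax melter from a weighing cup

ROBOT

A 6-joint arm with a two-finger parallel gripper is mounted at the origin on the work surface. World frame = base frame: x ahead of the robot, y to its left, z up, the work surface at z = 0. Lengths are in m, angles in rad, forces in N, time in s.
With the tool pointing down it reaches from about 0.2 to 0.875 m from the base axis. Payload 3.4 kg.
Tool frame: the origin (TCP) lies on the centre line of the jaws, within the pads' length; the fingertips stand 17 mm ahead of it and the grasp point (between the pads) lies 2 mm behind it (robot.tip_reach is the distance from the TCP to the fingertips, in m); z points along the fingers, y is the direction in which the jaws open and shut (so a half turn about z gives the same grasp; the last joint's range is limited). The gripper opens to 94 mm and grips with 3 to 60 N. Pads are 16 mm wide; open, the fingers measure 119 mm over their backs; the gripper's body (75 mm by 177 mm) begins 78 mm behind the grasp point.
Start: joints at [1.091, 0.276, 1.505, -0, 1.361, -0.121], TCP at [0.202, 0.538, 0.222] pointing down, gripper open.
Joint ranges: [-2.89, 2.89], [-0.75, 2.08], [0.22, 2.7], [-1.18, 4.32], [0.11, 2.71], [-2.7, 2.7]. Speed limits (rad/s): [2.57, 2.57, 3.14, 3.14, 3.14, 3.14].

INTERFACE

Orientations are given as [roll, pitch, yaw] about the fixed x, y, z axes, in that order (R = Rz(yaw) Ry(pitch) Rx(roll)).
In Python, from cell import robot, eyes gives the robot as it stands. The module is installed in compiled form; this text tells all that it offers.
- The arm moves only by the tool play_rows, never from a script. Its argument "commands" is a list that holds one entry, the list of rows, each a list of 5 numbers: the opening, from 0 (shut) to 1 (fully open), then the shift along the tool's x, y, z in m, then the turn about the tool's z in rad. A call has 1 to 20 rows; each row shifts and turns the pose as measured when the row begins, along the tool's axes as they then stand; what a row does not reach is not made up. A row lasts 1/8 s, in which the tool goes at most 62.5 mm and 10.7 degrees, less where a joint would pass 70% of its speed; a pose out of reach is approached as far as the arm can. A call with a gripper value outside its range is refused whole. The fingers move at their own pace and stop on an object; "grip_force" is the grip in N (left out, the last holds). Time passes only in rows, so rows that do not move let the fingers close. It gives the time, the measured TCP pose, the force and the opening at its end, in the units of the state.
- robot.read_state(): the state, without advancing time (a new reading comes with each control period).
- eyes.grab_frame(name): name is "scene" or "top" or "wrist"; returns (picture, depth): 480x640x3 uint8, red, green, blue; 480x640 float32, m along the optical axis (not along the pixel's ray), 0 where there is no reading.
- eyes.camera_params(name): a dict with "vertical_fov" (degrees; the focal length in pixels is half the picture's height over the tangent of half this angle, whatever the lens; pixels are square), "cx", "cy" (the principal point, pixels), "dist_coeffs" ([k1, k2, p1, p2, k3] as OpenCV has them; the pictures are not rectified), "R" (3x3) and "t" (3): a world point X has camera coordinates R X + t. Camera axes: x right, y down, z forward; pixel columns grow to the right and rows downward; lengths in m; the calibration is good to about 2 mm. A picture is of the moment at which its call begins: read the wrist's pose just before it. camera_params takes no time and is no camera call; for the wrist camera it gives the pose at the moment of the call.
- robot.job_done(): hands the job in, once; it reports no verdict.
The state is a dict: "clock": time; "joint_positions": joint angles; "qd": joint speeds; "joint_efforts": joint torques, N m; "position": TCP position; "tool_rot": TCP orientation; "force": force on the tool from outside, world axes, zero at the start; "torque": the same for the moment, N m; "grip_width": finger opening in m.
Only numpy, scipy, OpenCV 4.12 (cv2) and the standard library are available. Lean on these libraries where they do the work, as an engineer would, in place of code of your own. Each camera call takes 0.05 s, during which the arm holds its last target.

TASK

Charge the wax melter: take the one cup on the tray that holds wax chunks and tip all eight chunks into the open pot. Stand the emptied cup upright back on the tray, then swing the melter's lid fully shut over the pot; leave the other cups, the bottle and the candles where they stand.

Things in the scene. Friction and masses are not known exactly. Their poses are not given: they have to be found in the camera images.
- cup_mid (a point): Centre (half-way up, on the axis) of the one charged weighing cup: a plain straight-sided open aluminium cup, 66 mm outside diameter, 85 mm high, 3 mm wall, 4 mm bottom, 120 g, without handle; z is its axis, mouth at +z. At the start it stands upright in the tray and holds the eight wax chunks, which fill it to about 30 mm below its rim. It is smooth inside: chunks begin to slide on a slope of roughly 15 to 25 degrees, so it has to be tipped well past level to empty.
- spare1_mid (a point): Centre (half-way up) of an empty cup of the same kind and size in the same tray; stays where it is.
- spare2_mid (a point): Centre (half-way up) of the other empty cup of the same kind in the tray; stays where it is.
- tray: Fixed shallow steel tray under the three cups, 130 mm (its x) by 330 mm (its y), floor 4 mm thick, lip 14 mm high over the bench; origin at the centre of its underside on the bench. The cups stand in a row along its y axis, 108 mm apart at -108, 0 and +108 mm, in any order. Fixed equipment lines the bench: beyond 0.75 m ahead of the robot (a pitcher up to 170 mm high) and beyond 0.57 m to its left (100 mm high) and right (45 mm high).
- pot_mouth (a point): Centre of the round mouth of the wax melter's pot, at rim height 162 mm above the bench; the pot is 110 mm inside diameter and 95 mm deep, set in a fixed round steel jacket of 170 mm outside diameter whose top is level with the rim. z up; -x is the side of the black control box, which reaches 140 mm out from the pot's axis and 100 mm up from the bench.
- lid_pivot (a point): Foot of the lid's vertical pivot pin on the jacket's top, 75 mm from the pot's axis; the lid swings level about it. Its hub is 20 mm across and 14 mm high.
- lid_knob (a point): Centre of the black knob in the middle of the lid: 24 mm across, its top 40 mm and its underside 16 mm above the lid's underside (point at 28 mm, 194 mm above the bench). The lid is a round steel disc of 120 mm diameter, 5 mm thick at the edge and 10 mm in the middle, its underside 4 mm above the pot's rim; the knob is 75 mm from the pivot.
- lid (a joint): Swing angle of the lid about its pivot, rad: 0 is fully shut against its stop, centred over the pot; it grows anticlockwise seen from above as the lid swings aside (up to 2.7). It stays where it is left; about 1 N at the knob moves it.
- oil_mid (a point): Middle of a loose amber bottle with black cap, 54 mm diameter, 135 mm high, standing on the bench; bystander.
- candle_w_mid (a point): Middle of a loose white candle jar, 78 mm diameter, 97 mm high with a wooden wick bar 130 mm long across its top along its x; bystander.
- candle_k_mid (a point): Middle of a loose black candle jar of the same shape and size with its wick bar along its x; bystander.
- wax0_mid (a point): Centre of one of eight equal solid ivory wax chunks, 20 x 17 x 17 mm, about 10 g, in the charged cup at the start.
- wax1_mid (a point): Centre of one of eight equal solid ivory wax chunks, 20 x 17 x 17 mm, about 10 g, in the charged cup at the start.
- wax2_mid (a point): Centre of one of eight equal solid ivory wax chunks, 20 x 17 x 17 mm, about 10 g, in the charged cup at the start.
- wax3_mid (a point): Centre of one of eight equal solid ivory wax chunks, 20 x 17 x 17 mm, about 10 g, in the charged cup at the start.
- wax4_mid (a point): Centre of one of eight equal solid ivory wax chunks, 20 x 17 x 17 mm, about 10 g, in the charged cup at the start.
- wax5_mid (a point): Centre of one of eight equal solid ivory wax chunks, 20 x 17 x 17 mm, about 10 g, in the charged cup at the start.
- wax6_mid (a point): Centre of one of eight equal solid ivory wax chunks, 20 x 17 x 17 mm, about 10 g, in the charged cup at the start.
- wax7_mid (a point): Centre of one of eight equal solid ivory wax chunks, 20 x 17 x 17 mm, about 10 g, in the charged cup at the start.
Things that resemble listed ones, but are neither listed nor needed, are in the scene too. What is shaped like the part that bears cup_mid but pink is not meant.

How it is judged:
On the way:
1. all eight wax chunks lie in the melter's pot (horizontal distance between each of wax0_mid, wax1_mid, wax2_mid, wax3_mid, wax4_mid, wax5_mid, wax6_mid, wax7_mid and pot_mouth below 0.055 m and z of wax0_mid in the frame of pot_mouth between -0.12 and -0.015 m and z of wax1_mid in the frame of pot_mouth between -0.12 and -0.015 m and z of wax2_mid in the frame of pot_mouth between -0.12 and -0.015 m and z of wax3_mid in the frame of pot_mouth between -0.12 and -0.015 m and z of wax4_mid in the frame of pot_mouth between -0.12 and -0.015 m and z of wax5_mid in the frame of pot_mouth between -0.12 and -0.015 m and z of wax6_mid in the frame of pot_mouth between -0.12 and -0.015 m and z of wax7_mid in the frame of pot_mouth between -0.12 and -0.015 m), for 0.2 s.
At the end, for the whole second after the job is handed in: All eight chunks lie in the pot (within 55 mm of its axis and their centres at least 15 mm below its rim), the emptied cup stands still and upright (within 0.08 rad) on the tray, with its axis inside the tray's lip, and the lid is shut (within 0.06 rad of its stop) (all of step 1 and x of cup_mid in the frame of tray between -0.06 and 0.06 m and y of cup_mid in the frame of tray between -0.16 and 0.16 m and z of cup_mid in the frame of tray between 0.035 and 0.055 m and angle between cup_mid's own z axis and vertical below 0.08 rad and value of joint lid below 0.06 rad and linear speed of cup below 0.02 m/s); the robot touches nothing.
It fails at once if an empty cup, the bottle or a candle jar is shifted by more than 30 mm or tipped over (distance of any of spare1_mid, spare2_mid, oil_mid, candle_w_mid, candle_k_mid from where it was at the start of the episode above 0.03 m or angle between any of spare1_mid, spare2_mid, oil_mid, candle_w_mid, candle_k_mid's own z axis and vertical above 0.5 rad).
It also fails if it takes over 72 s, if anything falls off the work surface, if the arm or the gripper's body presses on something with over 40 N, if the wrist force passes 120 N, or if a joint passes its speed limit or range.

## Working session

There is one attempt and no reset: what is moved stays moved. The work goes in short steps, Python scripts to look and compute and a tool call to move; the robot and the scene stay as the last step left them, time stands still between calls to the robot, and variables do not carry over. Pictures are saved under pics/ and viewed, and the job is handed in when it is done.

Besides the shell and the picture viewer there is one more tool, called in YAML: its name, and indented under it one key for each argument. play_rows: Moves the arm, as the interface text tells. Its arguments: {"type":"object","properties":{"commands":{"type":"array","items":{"type":"array","items":{"type":"array","items":{"type":"number"}}}},"grip_force":{"type":"number"}},"required":["commands"]}

```bash
mkdir -p pics; ls; cat > h.py <<'E'
import numpy as np,cv2
from cell import robot,eyes
from scipy.spatial.transform import Rotation as Ro
def K(p):
    f=240/np.tan(np.radians(p["vertical_fov"])/2)
    return np.array([[f,0,p["cx"]],[0,f,p["cy"]],[0,0,1.]])
def grab(n,fn):
    p=eyes.camera_params(n); im,d=eyes.grab_frame(n)
    cv2.imwrite(f"pics/{fn}.png",im[:,:,::-1]); np.savez(f"{fn}.npz",im=im,d=d,R=p["R"],t=p["t"],K=K(p),dist=np.array(p["dist_coeffs"],float))
def ray(z,u,v):
    n=cv2.undistortPoints(np.array([[[u,v]]],float),z["K"],z["dist"])[0,0]
    R=z["R"];return -R.T@z["t"], R.T@np.array([n[0],n[1],1.])
def atz(fn,u,v,h):
    z=np.load(fn+".npz");o,r=ray(z,u,v);return o+r*(h-o[2])/r[2]
def dep(fn,u,v):
    z=np.load(fn+".npz");o,r=ray(z,u,v);return o+r*z["d"][int(round(v)),int(round(u))]
E
python3 - <<'E'
from h import *
for n in("scene","top","wrist"):grab(n,n+"0")
for n in("scene","top"):
    p=eyes.camera_params(n);print(n,p)
s=robot.read_state();print(s)
E
```

```text
pics
scene {'vertical_fov': 47.67235062303266, 'cx': 313.85869549112294, 'cy': 237.80801242658887, 'dist_coeffs': array([-0.06573585,  0.        ,  0.        ,  0.        ,  0.        ]), 'R': array([[ 0.0992418 ,  0.99503359, -0.00769571],
       [ 0.80904495, -0.08518952, -0.58154021],
       [-0.57930763,  0.05148692, -0.81348126]]), 't': array([-0.11670922, -0.39402335,  1.90182982])}
top {'vertical_fov': 44.234640668345925, 'cx': 327.00201434912645, 'cy': 239.93800954334097, 'dist_coeffs': array([-0.04250196,  0.        ,  0.        ,  0.        ,  0.        ]), 'R': array([[-6.62287953e-04, -9.99963271e-01,  8.54508580e-03],
       [-9.95716364e-01, -1.30634939e-04, -9.24602880e-02],
       [ 9.24580083e-02, -8.56971710e-03, -9.95679706e-01]]), 't': array([0.0557252 , 0.57914   , 1.36873905])}
{'clock': 0.15, 'joint_positions': array([ 1.09102669e+00,  2.76430863e-01,  1.50580580e+00, -3.19906263e-05,
        1.36067769e+00, -1.21033226e-01]), 'qd': array([ 0.00140213, -0.00042736, -0.00345026,  0.00013007, -0.00142507,
       -0.00054499]), 'joint_efforts': array([ 1.48676572e-03, -4.04923832e+01, -2.37433076e+01,  7.00700842e-02,
        3.15206358e-02, -9.15765145e-05]), 'position': array([0.20173361, 0.53804161, 0.22182874]), 'tool_rot': array([-3.14027684e+00, -1.28530394e-04,  2.78286285e+00]), 'force': array([ 0.19137663,  0.18964817, -0.64381258]), 'torque': array([ 0.02836206, -0.02907949,  0.01424882]), 'grip_width': 0.09352086957547628}
```

View pics/scene0.png

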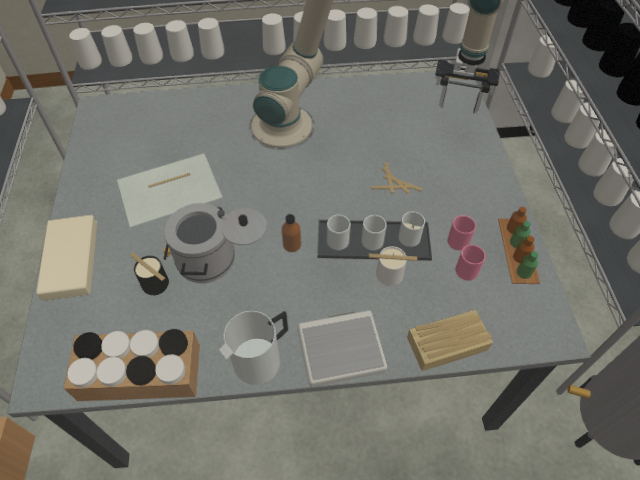

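View pics/top0.png

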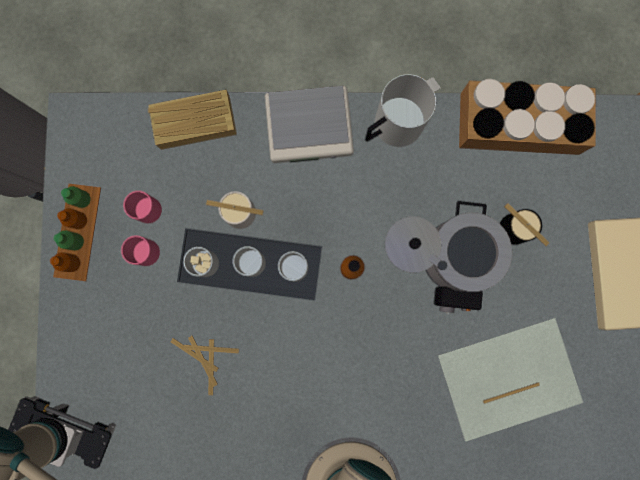

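View pics/wrist0.png

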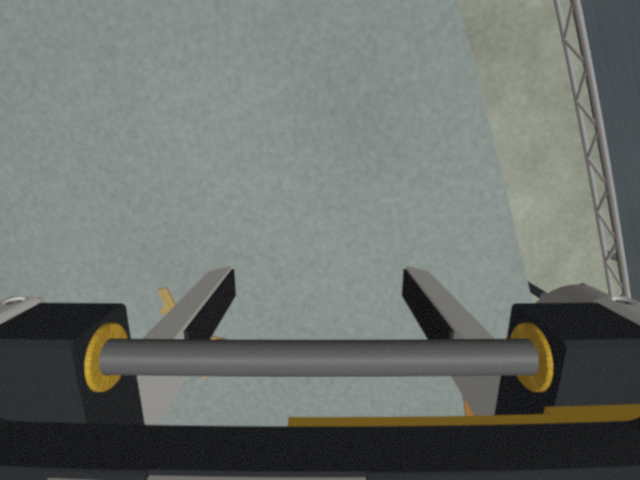

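Candidates for the charged cup in the top view: the tray cups at (200,263), (248,262) and (293,267). The pink cups at (140,207) and (138,250) are excluded. Only (200,263) shows ivory chunks, so I'll confirm it in an enlarged crop.

```bash
python3 - <<'E'
import cv2
im=cv2.imread("pics/top0.png")
cv2.imwrite("pics/c1.png",cv2.resize(im[180:310,170:370],None,fx=4,fy=4,interpolation=cv2.INTER_CUBIC))
cv2.imwrite("pics/c2.png",cv2.resize(im[190:320,370:560],None,fx=4,fy=4,interpolation=cv2.INTER_CUBIC))
E
```

```text
(no output)
```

View pics/c1.png

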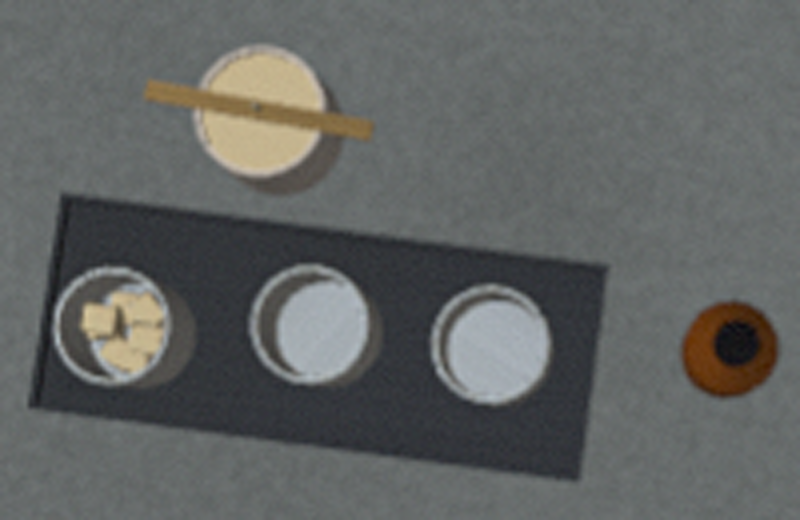

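View pics/c2.png

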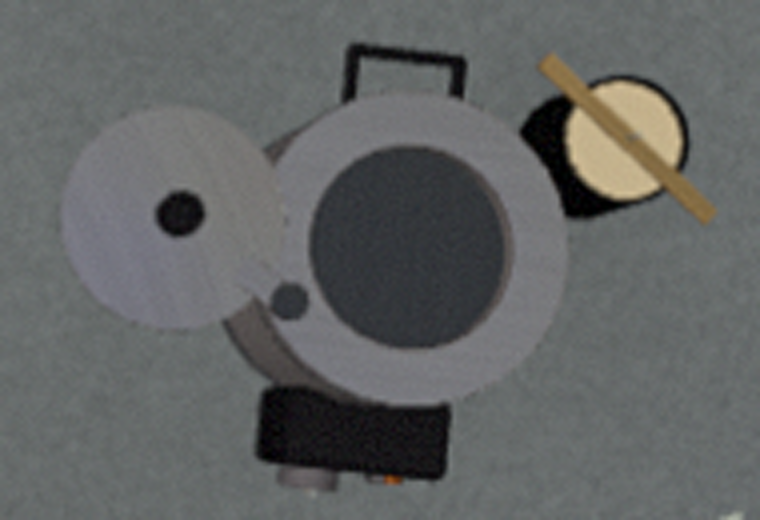

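The crop confirms it: only the left tray cup, at about (198,261), holds ivory chunks. Next I'll work out positions.

```bash
python3 - <<'E'
from h import *
np.set_printoptions(precision=4,suppress=True)
P={}
for n,u,v,h in [("cup",198,261.25,.089),("s1",247.2,261,.089),("s2",292.8,266.2,.089),("pot",472.8,251.8,.162),("piv",442.5,265.2,.176),("knob",415,243.5,.206),("bottle",354.2,265.5,.135),("cw",235,207.5,.097),("ck",527.5,224.5,.097),("pitcher",407,100,.17)]:
    P[n]=atz("top0",u,v,h);print(n,P[n],n!="x" and dep("top0",u,v))
print(np.linalg.norm((P["piv"]-P["pot"])[:2]),np.linalg.norm((P["piv"]-P["knob"])[:2]))
print("cup px by scene:",[ (u,v,atz("scene0",u,v,.089)) for u,v in[(412.5,220),(374,224)]])
a=P["knob"]-P["piv"];b=P["pot"]-P["piv"];print("lid ang",np.arctan2(a[1],a[0])-np.arctan2(b[1],b[0]))
E
```

```text
cup [0.5252 0.3464 0.089 ] [0.5266 0.3517 0.0637]
s1 [0.5258 0.2356 0.089 ] [0.5301 0.2452 0.0134]
s2 [0.5141 0.133  0.089 ] [0.5181 0.1371 0.0051]
pot [ 0.5411 -0.2551  0.162 ] [ 0.5421 -0.2586  0.1484]
piv [ 0.5118 -0.1865  0.176 ] [ 0.5113 -0.1844  0.1863]
knob [ 0.5551 -0.1243  0.206 ] [ 0.5553 -0.1246  0.204 ]
bottle [ 0.5134 -0.0025  0.135 ] [ 0.5134 -0.0026  0.1333]
cw [0.646  0.2635 0.097 ] [0.6463 0.2638 0.095 ]
ck [ 0.6078 -0.3983  0.097 ] [ 0.6065 -0.3945  0.1078]
pitcher [ 0.8717 -0.1175  0.17  ] [ 0.9213 -0.1393  0.0234]
0.07454536124321012 0.07584158107348242
cup px by scene: [(412.5, 220, array([0.525 , 0.3479, 0.089 ])), (374, 224, array([0.5276, 0.2364, 0.089 ]))]
lid ang 2.130004363746297
```

play_rows:
  commands:
    - [[1,0,0,-0.0625,0],[1,0,0,-0.0625,0],[1,0,0,-0.0625,0],[1,0,0,-0.0625,0],[1,0,0,-0.0625,0],[1,0,0,-0.0625,0]]

```text
clock: 0.9
position: [0.2013, 0.5372, 0.5929]
tool_rot: [-3.123, -0.002, 2.783]
force: [0.1, 1.4, 0.9]
grip_width: 0.0938
```

play_rows:
  commands:
    - [[1,0,0,-0.0625,0],[1,0,0,-0.0625,0],[1,0,0,-0.0625,0],[1,0,0,-0.0625,0],[1,0,0,-0.0625,0],[1,0,0,-0.0625,0]]

```text
clock: 1.65
position: [0.1556, 0.4122, 0.7274]
tool_rot: [3.028, -0.004, 2.783]
force: [0.4, 0.2, 0.8]
grip_width: 0.0937
```

```bash
python3 -c "
from h import *
s=robot.read_state();print({k:np.round(s[k],3) for k in('clock','joint_positions','position','tool_rot')})"
```

```text
{'clock': np.float64(1.65), 'joint_positions': array([ 1.031,  0.241,  0.22 ,  0.045,  2.568, -0.142]), 'position': array([0.156, 0.412, 0.727]), 'tool_rot': array([ 3.028, -0.004,  2.783])}
```

play_rows:
  commands:
    - [[1,0,0.045,-0.043,0],[1,0,0.045,-0.043,0],[1,0,0.045,-0.043,0],[1,0,0.045,-0.043,0]]

```text
clock: 2.15
position: [0.1785, 0.4734, 0.7308]
tool_rot: [2.889, -0.003, 2.782]
force: [-0.3, 0.4, -1.3]
grip_width: 0.0939
```

```bash
python3 -c "
from h import *
s=robot.read_state();print({k:np.round(s[k],3) for k in('clock','joint_positions','position','tool_rot')})"
```

```text
{'clock': np.float64(2.15), 'joint_positions': array([ 1.038,  0.256,  0.221,  0.07 ,  2.414, -0.115]), 'position': array([0.178, 0.473, 0.731]), 'tool_rot': array([ 2.889, -0.003,  2.782])}
```

play_rows:
  commands:
    - [[1,0,0.05,-0.037,0],[1,0,0.05,-0.037,0],[1,0,0.05,-0.037,0],[1,0,0.05,-0.037,0],[1,0,0.05,-0.037,0],[1,0,0.05,-0.037,0],[1,0,0.05,-0.037,0],[1,0,0.05,-0.037,0]]

```text
clock: 3.15
position: [0.219, 0.5774, 0.7764]
tool_rot: [2.571, -0.006, 2.784]
force: [-0.0, 0.1, 0.4]
grip_width: 0.0937
```

```bash
python3 -c "
from h import *
s=robot.read_state();print({k:np.round(s[k],3) for k in('clock','joint_positions','position','tool_rot')})"
```

```text
{'clock': np.float64(3.15), 'joint_positions': array([ 1.033,  0.26 ,  0.221,  0.118,  2.096, -0.089]), 'position': array([0.219, 0.577, 0.776]), 'tool_rot': array([ 2.571, -0.006,  2.784])}
```

```bash
cat >> h.py <<'E'
Ry=lambda a:Ro.from_euler('y',a).as_matrix()
Rz=lambda a:Ro.from_euler('z',a).as_matrix()
E
cat > log.txt <<'E'
1.65 1.031 .241 .22 .045 2.568 -.142 .1556 .4122 .7274 3.028 -.004 2.783
2.15 1.038 .256 .221 .07 2.414 -.115 .1785 .4734 .7308 2.889 -.003 2.782
3.15 1.033 .26 .221 .118 2.096 -.089 .219 .5774 .7764 2.571 -.006 2.784
0.15 1.091027 .276431 1.505806 -.000032 1.360678 -.121033 .201734 .538042 .221829 -3.140277 -.0001285 2.782863
E
cat > fit.py <<'E'
from h import *
np.set_printoptions(precision=4,suppress=True)
D=np.loadtxt("log.txt")
def cols(q):
    B=Rz(q[0]);A2=B@Ry(q[1]);A3=A2@Ry(q[2]);A6=A3@Rz(q[3])@Ry(q[4])@Rz(q[5])
    return np.c_[B[:,0],[0,0,1],A2[:,0],A2[:,2],A3[:,0],A3[:,2],A6[:,2]],A6
A=[];b=[]
for d in D:
    c,A6=cols(d[1:7]);A.append(c);b.append(d[7:10])
    Rt=Ro.from_euler('xyz',d[10:13]).as_matrix()
    print(Ro.from_matrix(A6.T@Rt).as_rotvec())
A=np.vstack(A);b=np.hstack(b)
for S in ([0,1,2,3,4,5,6],[1,3,5,6],[0,1,3,4,5,6],[1,3,4,5,6],[0,1,3,5,6]):
    x,r,_,s=np.linalg.lstsq(A[:,S],b,rcond=None);print(S,x,np.abs(A[:,S]@x-b).max(),s[-1])
E
python3 fit.py
```

```text
[0.0008 0.001  1.571 ]
[0.0011 0.0004 1.5711]
[-0.0005 -0.0008  1.5701]
[-0.     -0.      1.5708]
[0, 1, 2, 3, 4, 5, 6] [-1.8911  5.7877  3.2655 -4.1974 -0.1252  0.4502  0.6646] 0.06157561706040329 0.005771749416268697
[1, 3, 5, 6] [0.2643 0.6102 0.4316 0.5318] 0.06960278192806255 0.15364576043380215
[0, 1, 3, 4, 5, 6] [ 0.7614  3.1622 -2.4058 -0.0295  0.4703  0.5563] 0.061442892359665185 0.0073122136735514235
[1, 3, 4, 5, 6] [0.261  0.5835 0.0354 0.4278 0.4768] 0.06299567096234596 0.15360549663492515
[0, 1, 3, 5, 6] [ 0.4961  2.1504 -1.3691  0.4548  0.5179] 0.0596840299174812 0.014990134188846139
```

```bash
cat > fit.py <<'E'
from h import *
np.set_printoptions(precision=4,suppress=True)
D=np.loadtxt("log.txt")
def cols(q):
    B=Rz(q[0]);A2=B@Ry(q[1]);A3=A2@Ry(q[2]);A4=A3@Rz(q[3]);A5=A4@Ry(q[4]);A6=A5@Rz(q[5])
    return np.c_[B,A2[:,0],A2[:,2],A3[:,0],A3[:,2],A5[:,0],A5[:,1],A6,A4[:,0]],A6
if __name__=="__main__":
    A=[];b=[]
    for d in D:
        c,A6=cols(d[1:7]);A.append(c);b.append(d[7:10])
    A=np.vstack(A);b=np.hstack(b)
    for S in ([1,2,4,6,11],[2,4,6,7,11],[2,4,6,8,11],[2,4,6,9,11],[2,4,6,10,11],[2,4,6,7,8,11],[2,4,6,11,12],[0,1,2,4,5,6,11]):
        x,r,_,s=np.linalg.lstsq(A[:,S],b,rcond=None);print(S,x,np.abs(A[:,S]@x-b).max(),s[-1])
    
E
python3 fit.py
```

```text
[1, 2, 4, 6, 11] [0.0652 0.1499 0.6714 0.4277 0.4712] 0.026894218772019807 0.15147732536907488
[2, 4, 6, 7, 11] [ 0.5159  0.3258  0.4108 -0.0934  0.5158] 0.06752780910547287 0.07855778257482053
[2, 4, 6, 8, 11] [0.1458 0.684  0.4247 0.0648 0.4796] 0.027011572261380734 0.15121984408346822
[2, 4, 6, 9, 11] [ 0.7401  0.0515  0.3866 -0.1931  0.4809] 0.055504481110294046 0.09672407439727436
[2, 4, 6, 10, 11] [0.1164 0.712  0.4261 0.0652 0.4764] 0.029257669968763056 0.14977970514466907
[2, 4, 6, 7, 8, 11] [ 0.2366  0.5824  0.4175 -0.033   0.0637  0.4748] 0.02317370044471001 0.07628786606268945
[2, 4, 6, 11, 12] [0.2497 0.5734 0.4252 0.4404 0.056 ] 0.057842766081874525 0.15333448702558888
[0, 1, 2, 4, 5, 6, 11] [0.0068 0.0694 0.1626 0.6034 0.0597 0.4214 0.3745] 0.00018220789503228807 0.00710748948639218
```

```bash
cat >> h.py <<'E'
def log():
    s=robot.read_state()
    row=np.r_[s['clock'],s['joint_positions'],s['position'],s['tool_rot']]
    with open('log.txt','a') as f:f.write(' '.join('%.6f'%v for v in row)+'\n')
    print(np.round(row,3),'F',np.round(s['force'],1),'w',round(s['grip_width'],4))
    return s
E
python3 - <<'E'
from h import *
log()
import numpy as np
D=np.loadtxt("log.txt")
np.savetxt("log.txt",np.delete(D,2,0),fmt='%.6f')
from fit import cols
D=np.loadtxt("log.txt")
np.set_printoptions(precision=4,suppress=True)
w=[]
A=[];b=[]
for d in D:
    k=1. if abs(d[1]*1e3-round(d[1]*1e3))>1e-6 else .2
    c,_=cols(d[1:7]);A.append(k*c);b.append(k*d[7:10])
A=np.vstack(A);b=np.hstack(b)
for S in([0,1,2,4,5,6,11],[1,2,4,5,6,11],[1,2,4,6,11],[1,2,4,6,11,7],[1,2,3,4,6,11]):
    x,_,_,s=np.linalg.lstsq(A[:,S],b,rcond=None);print(S,x,np.abs(A[:,S]@x-b).max())
E
```

```text
[ 3.15   1.033  0.26   0.221  0.118  2.096 -0.089  0.219  0.577  0.776
  2.571 -0.006  2.784] F [-0.   0.1  0.4] w 0.0937
[0, 1, 2, 4, 5, 6, 11] [0.0043 0.0694 0.1528 0.6131 0.06   0.4213 0.3737] 2.8726234628878577e-05
[1, 2, 4, 5, 6, 11] [0.0694 0.1369 0.6297 0.0604 0.4211 0.3734] 5.256279778165229e-05
[1, 2, 4, 6, 11] [0.0631 0.271  0.5625 0.4304 0.4987] 0.009252464789050355
[1, 2, 4, 6, 11, 7] [ 0.0629  0.2864  0.5438  0.4266  0.4968 -0.0088] 0.008833135840418949
[1, 2, 3, 4, 6, 11] [ 0.066   2.4996  0.612  -1.6394  0.4401  0.441 ] 0.003347753886517507
```

```bash
cat > ik.py <<'E'
from h import *
from fit import cols
from scipy.optimize import least_squares
S=[0,1,2,4,5,6,11];X=np.array([.0043,.0694,.1528,.6131,.06,.4213,.3737])
try: X=np.load("X.npy")
except Exception: pass
lo=np.array([-2.89,-.75,.22,-1.18,.11,-2.7]);hi=np.array([2.89,2.08,2.7,4.32,2.71,2.7])
def fk(q):
    c,A6=cols(q);return c[:,S]@X,A6@Rz(np.pi/2)
def Rtool(th,hd,phi=0):
    # tilt th from down toward heading hd; phi=0: tool y horizontal; then turn phi about tool z
    z=np.array([np.sin(th)*np.cos(hd),np.sin(th)*np.sin(hd),-np.cos(th)])
    y=np.array([-np.sin(hd),np.cos(hd),0]);x=np.cross(y,z)
    return np.c_[x,y,z]@Rz(phi)
def ik(p,R,q0):
    def f(q):
        pp,RR=fk(q);return np.r_[(pp-p)/.1,Ro.from_matrix(RR.T@R).as_rotvec()]
    s=least_squares(f,np.clip(q0,lo+1e-3,hi-1e-3),bounds=(lo,hi));return s.x,np.abs(s.fun).max()
def ikm(p,R,n=12,seed=0):
    rng=np.random.default_rng(seed);best=[]
    for i in range(n):
        q,e=ik(p,R,lo+(hi-lo)*rng.random(6))
        if e<1e-3 and not any(np.abs(q-b).max()<.01 for b in best):best.append(q)
    return best
E
cat > st.py <<'E'
from ik import *
import sys
np.set_printoptions(precision=2,suppress=True)
for th in(65,75,90):
  for hd in(0,-30,-60,-90,-120):
    for ph in (0,180):
        s=ikm(np.array([.525,.346,.06]),Rtool(np.radians(th),np.radians(hd),np.radians(ph)))
        t=ikm(np.array([.541,-.255,.25]),Rtool(np.radians(th),np.radians(hd),np.radians(ph)))
        print(th,hd,ph,"CUP",*s,"POT",*t)
E
time python3 st.py
```

```text
65 0 0 CUP [0.9  0.64 2.32 4.12 1.03 1.41] POT [-1.11  0.12  2.28  1.59  0.95  2.4 ]
65 0 180 CUP [ 0.9   0.64  2.32  4.12  1.03 -1.73] POT [-1.11  0.12  2.28  1.59  0.95 -0.74]
65 -30 0 CUP POT [-0.6   0.03  2.4   2.97  0.42  1.69]
65 -30 180 CUP POT [-0.6   0.03  2.4   2.97  0.42 -1.45]
65 -60 0 CUP [ 0.97  0.86  1.48 -0.96  1.56  0.87] POT
65 -60 180 CUP [ 0.97  0.86  1.48 -0.96  1.56 -2.28] POT
65 -90 0 CUP [ 0.84  1.01  1.08 -0.71  1.96  0.89] POT
65 -90 180 CUP [ 0.84  1.01  1.08 -0.71  1.96 -2.25] POT
65 -120 0 CUP [ 0.67  1.14  0.76 -0.46  2.3   1.09] POT [-0.04  0.62  1.42 -0.96  1.75  0.64]
65 -120 180 CUP [ 0.67  1.14  0.76 -0.46  2.3  -2.06] POT [-0.04  0.62  1.42 -0.96  1.75 -2.5 ]
75 0 0 CUP [0.95 0.81 2.36 4.08 1.32 1.59] POT [-1.18  0.25  2.4   1.79  1.16  2.07]
75 0 180 CUP [ 0.95  0.81  2.36  4.08  1.32 -1.55] POT [-1.18  0.25  2.4   1.79  1.16 -1.07]
75 -30 0 CUP POT [-0.61  0.18  2.54  3.04  0.89  1.62]
75 -30 180 CUP POT [-0.61  0.18  2.54  3.04  0.89 -1.53]
75 -60 0 CUP [ 1.    0.95  1.46 -1.04  1.67  0.93] POT
75 -60 180 CUP [ 1.    0.95  1.46 -1.04  1.67 -2.21
[... 278 characters left out ...]
0.7   1.44 -1.06  1.83 -2.44]
90 0 0 CUP [0.97 1.06 2.34 4.13 1.72 1.79] POT [-1.22  0.55  2.52  1.92  1.55  1.64]
90 0 180 CUP [ 0.97  1.06  2.34  4.13  1.72 -1.35] POT [-1.22  0.55  2.52  1.92  1.55 -1.5 ]
90 -30 0 CUP POT
90 -30 180 CUP POT
90 -60 0 CUP [ 1.01  1.09  1.42 -1.17  1.85  1.  ] POT [-0.    0.55  2.38  4.2   1.47  1.39]
90 -60 180 CUP [ 1.01  1.09  1.42 -1.17  1.85 -2.14] POT [-0.    0.55  2.38  4.2   1.47 -1.75]
90 -90 0 CUP [ 0.86  1.23  0.97 -0.97  2.23  0.84] POT
90 -90 180 CUP [ 0.86  1.23  0.97 -0.97  2.23 -2.3 ] POT
90 -120 0 CUP [ 0.68  1.38  0.57 -0.8   2.62  0.84] POT
90 -120 180 CUP [ 0.68  1.38  0.57 -0.8   2.62 -2.3 ] POT
real	1m17.796s
user	1m11.021s
sys	0m0.233s
```

```bash
cat > st.py <<'E'
from ik import *
np.set_printoptions(precision=2,suppress=True)
seeds=[np.array([.9,.64,2.32,4.12,1.03,-1.7]),np.array([-1.1,.2,2.3,1.6,1,-.7]),np.array([0,.3,2.3,3,.9,-1.2])]
pts={"cup":(.525,.346,.06),"lift":(.525,.346,.28),"mid":(.5,.05,.33),"pot":(.541,-.255,.25)}
for th in(65,75,85):
  for hd in(-10,0,10,20):
    print(th,hd)
    for n,p in pts.items():
        r=[]
        for s in seeds:
            q,e=ik(np.array(p),Rtool(np.radians(th),np.radians(hd),np.pi),s)
            if e<1e-3: r.append(q)
        print("   ",n,r[0] if r else None)
E
time python3 st.py
```

```text
65 -10
    cup None
    lift None
    mid None
    pot [-1.    0.07  2.36  1.84  0.76 -0.79]
65 0
    cup [ 0.9   0.64  2.32  4.12  1.03 -1.73]
    lift None
    mid [-0.12 -0.33  2.37  1.86  0.12 -0.34]
    pot [-1.11  0.12  2.28  1.59  0.95 -0.74]
65 10
    cup [ 0.78  0.65  2.44  3.76  1.09 -1.61]
    lift None
    mid [-0.48 -0.33  2.37  1.48  0.59 -0.2 ]
    pot [-1.17  0.19  2.19  1.41  1.11 -0.72]
65 20
    cup [ 0.61  0.66  2.53  3.4   1.18 -1.56]
    lift [ 0.61  0.04  2.27  3.85  0.37 -2.13]
    mid [-0.71 -0.27  2.34  1.37  0.94 -0.32]
    pot [-1.19  0.27  2.07  1.27  1.25 -0.71]
75 -10
    cup None
    lift None
    mid [ 0.27 -0.17  2.49  3.95  0.62 -2.15]
    pot [-1.07  0.21  2.49  2.1   1.05 -1.17]
75 0
    cup [ 0.95  0.81  2.36  4.08  1.32 -1.55]
    lift None
    mid [-0.14 -0.26  2.53  2.83  0.46 -1.32]
    pot [-1.18  0.25  2.4   1.79  1.16 -1.07]
75 10
    cup [ 0.82  0.85  2.49  3.77  1.47 -1.45]
    lift [ 0.82  0.2   2.32  4.03  0.85 -2.06]
    mid [-0.59 -0.26  2.54  1.94  0.79 -0.74]
    pot [-1.23  0.31  2.28  1.57  1.26 -1.  ]
75 20
    cup [ 0.63  0.91  2.6   3.42  1.66 -1.47]
    lift [ 0.63  0.15  2.4   3.55  0.75 -1.8 ]
    mid [-0.83 -0.18  2.5   1.63  1.11 -0.71]
    pot [-1.24  0.37  2.15  1.4   1.37 -0.93]
85 -10
    cup None
    lift None
    mid [ 0.3   0.03  2.64  3.69  1.07 -1.81]
    pot [-1.1   0.44  2.6   2.2   1.42 -1.49]
85 0
    cup [ 0.97  0.98  2.36  4.11  1.6  -1.41]
    lift [ 0.97  0.4   2.29  4.19  1.24 -1.96]
    mid None
    pot [-1.22  0.44  2.48  1.9   1.41 -1.37]
85 10
    cup [ 0.84  1.05  2.49  3.83  1.8  -1.32]
    lift [ 0.84  0.36  2.41  3.86  1.2  -1.81]
    mid None
    pot [-1.26  0.46  2.35  1.67  1.45 -1.24]
85 20
    cup [ 0.65  1.15  2.61  3.48  2.07 -1.38]
    lift [ 0.65  0.33  2.51  3.46  1.2  -1.66]
    mid [-0.9   0.02  2.65  1.82  1.35 -1.12]
    pot [-1.27  0.5   2.21  1.49  1.51 -1.14]
real	0m12.102s
user	0m11.031s
sys	0m0.288s
```

```bash
cat > a.py <<'E'
from ik import *
np.set_printoptions(precision=3,suppress=True)
s=robot.read_state();q=s['joint_positions'];p=s['position'];R=Ro.from_euler('xyz',s['tool_rot']).as_matrix()
print(R)
print(fk(q)[0],p)
for r,z in((.55,.65),(.5,.55)):
  qq=q
  for az in (69,50,30,10,-10,-24,-40):
    t=np.array([r*np.cos(np.radians(az)),r*np.sin(np.radians(az)),z])
    qq,e=ik(t,R,qq);print(r,z,az,t,qq,round(e,4))
E
python3 a.py
```

```text
[[-0.937  0.298  0.184]
 [ 0.35   0.787  0.507]
 [ 0.006  0.54  -0.842]]
[0.219 0.577 0.776] [0.219 0.577 0.776]
0.55 0.65 69 [0.197 0.513 0.65 ] [ 0.993 -0.063  1.003  0.124  1.643 -0.174] 0.0
0.55 0.65 50 [0.354 0.421 0.65 ] [ 0.493 -0.033  0.975  0.374  1.741 -0.568] 0.0
0.55 0.65 30 [0.476 0.275 0.65 ] [ 0.039  0.05   0.892  0.558  1.908 -0.905] 0.0
0.55 0.65 10 [0.542 0.096 0.65 ] [-0.341  0.166  0.755  0.676  2.102 -1.165] 0.0
0.55 0.65 -10 [ 0.542 -0.096  0.65 ] [-0.669  0.304  0.563  0.767  2.311 -1.359] 0.0
0.55 0.65 -24 [ 0.502 -0.224  0.65 ] [-0.877  0.414  0.385  0.845  2.469 -1.445] 0.0
0.55 0.65 -40 [ 0.421 -0.354  0.65 ] [-1.124  0.512  0.22   0.957  2.6   -1.529] 0.0444
0.5 0.55 69 [0.179 0.467 0.55 ] [ 0.957 -0.205  1.369  0.144  1.425 -0.235] 0.0
0.5 0.55 50 [0.321 0.383 0.55 ] [ 0.433 -0.173  1.346  0.394  1.546 -0.702] 0.0
0.5 0.55 30 [0.433 0.25  0.55 ] [-0.025 -0.09   1.279  0.545  1.726 -1.088] 0.0
0.5 0.55 10 [0.492 0.087 0.55 ] [-0.398  0.02   1.175  0.609  1.912 -1.39 ] 0.0
0.5 0.55 -10 [ 0.492 -0.087  0.55 ] [-0.716  0.138  1.043  0.62   2.094 -1.646] 0.0
0.5 0.55 -24 [ 0.457 -0.203  0.55 ] [-0.918  0.219  0.94   0.606  2.219 -1.814] 0.0
0.5 0.55 -40 [ 0.383 -0.321  0.55 ] [-1.135  0.308  0.818  0.57   2.358 -2.007] 0.0
```

play_rows:
  commands:
    - [[1,-0.044,-0.031,-0.004,0],[1,-0.044,-0.031,-0.004,0],[1,-0.044,-0.031,-0.004,0],[1,-0.044,-0.031,-0.004,0],[1,-0.044,-0.031,-0.004,0],[1,-0.044,-0.031,-0.004,0],[1,-0.044,-0.031,-0.004,0],[1,-0.044,-0.031,-0.004,0],[1,-0.044,-0.031,-0.004,0],[1,-0.019,-0.042,-0.027,0],[1,-0.019,-0.042,-0.027,0],[1,-0.019,-0.042,-0.027,0],[1,-0.019,-0.042,-0.027,0],[1,-0.019,-0.042,-0.027,0],[1,-0.019,-0.042,-0.027,0],[1,-0.019,-0.042,-0.027,0],[1,-0.019,-0.042,-0.027,0]]

```text
clock: 5.28
position: [0.5151, -0.2452, 0.6463]
tool_rot: [2.55, 0.015, 2.776]
force: [1.4, -0.4, 1.4]
grip_width: 0.094
```

```bash
cat > s.py <<'E'
from ik import *
np.set_printoptions(precision=3,suppress=True)
s=log();R=Ro.from_euler('xyz',s['tool_rot']).as_matrix();z=R[:,2]
p,_=fk(s['joint_positions']);print("fk err",p-s['position'])
print("tilt %.1f head %.1f"%(np.degrees(np.arccos(-z[2])),np.degrees(np.arctan2(z[1],z[0]))),"toolx",R[:,0],"tooly",R[:,1],"az %.1f"%np.degrees(np.arctan2(s['position'][1],s['position'][0])))
import sys
for a in sys.argv[1:]:
    d=np.array(eval(a),float);print("world",d,"-> tool",R.T@d)
E
python3 s.py "(.8*.91,-.8*.41,.6)" "(.91,-.41,0)" "(0,0,1)"
```

```text
[ 5.275 -0.9    0.444  0.354  0.878  2.458 -1.441  0.515 -0.245  0.646
  2.55   0.015  2.776] F [ 1.4 -0.4  1.4] w 0.094
fk err [-0.002  0.003  0.001]
tilt 33.9 head 67.8 toolx [-0.934  0.357 -0.015] tooly [0.289 0.778 0.558] az -25.5
world [ 0.728 -0.328  0.6  ] -> tool [-0.806  0.29  -0.514]
world [ 0.91 -0.41  0.  ] -> tool [-0.996 -0.056 -0.02 ]
world [0. 0. 1.] -> tool [-0.015  0.558 -0.83 ]
```

play_rows:
  commands:
    - [[1,-0.05,0.018,-0.032,0],[1,-0.05,0.018,-0.032,0],[1,-0.05,0.018,-0.032,0],[1,-0.05,0.018,-0.032,0],[1,-0.05,0.018,-0.032,0],[1,-0.05,0.018,-0.032,0],[1,-0.05,0.018,-0.032,0],[1,-0.05,0.018,-0.032,0]]

```text
clock: 6.28
position: [0.6638, -0.2813, 0.6704]
tool_rot: [2.403, 0.232, 2.583]
force: [-1.2, 0.1, 0.0]
grip_width: 0.094
```

```bash
python3 s.py "(.8*.91,-.8*.41,.6)" "(.91,-.41,0)" "(0,0,1)"
```

```text
[ 6.275 -0.873  0.542  0.221  0.981  2.156 -1.312  0.664 -0.281  0.67
  2.403  0.232  2.583] F [-1.2  0.1  0. ] w 0.094
fk err [-0.003  0.004  0.002]
tilt 44.0 head 43.8 toolx [-0.825  0.516 -0.23 ] tooly [0.26  0.709 0.655] az -23.0
world [ 0.728 -0.328  0.6  ] -> tool [-0.908  0.35  -0.224]
world [ 0.91 -0.41  0.  ] -> tool [-0.962 -0.054  0.259]
world [0. 0. 1.] -> tool [-0.23   0.655 -0.719]
```

play_rows:
  commands:
    - [[1,-0.057,0.022,-0.012,0],[1,-0.057,0.022,-0.012,0],[1,-0.057,0.022,-0.01,0],[1,-0.057,0.022,-0.008,0],[1,-0.057,0.022,-0.006,0],[1,-0.057,0.022,-0.003,0],[1,-0.057,0.022,0,0],[1,-0.057,0.022,0,0]]

```text
clock: 7.28
position: [0.8403, -0.3011, 0.7133]
tool_rot: [2.178, 0.459, 2.309]
force: [-0.5, 0.1, -0.4]
grip_width: 0.0939
```

```bash
python3 s.py "(.8*.91,-.8*.41,.6)" "(.91,-.41,0)" "(0,0,1)"
```

```text
[ 7.275 -0.771  0.593  0.221  0.946  1.702 -1.298  0.84  -0.301  0.713
  2.178  0.459  2.309] F [-0.5  0.1 -0.4] w 0.0939
fk err [-0.003  0.004  0.002]
tilt 59.2 head 25.2 toolx [-0.603  0.663 -0.443] tooly [0.177 0.653 0.736] az -19.7
world [ 0.728 -0.328  0.6  ] -> tool [-0.923  0.356  0.139]
world [ 0.91 -0.41  0.  ] -> tool [-0.821 -0.107  0.558]
world [0. 0. 1.] -> tool [-0.443  0.736 -0.511]
```

play_rows:
  commands:
    - [[1,-0.057,0.022,0.009,0],[1,-0.057,0.022,0.01,0],[1,-0.056,0.022,0.012,0],[1,-0.056,0.022,0.014,0],[1,-0.056,0.022,0.016,0]]

```text
clock: 7.9
position: [0.9386, -0.3192, 0.7499]
tool_rot: [1.983, 0.568, 2.087]
force: [0.3, 0.8, 0.5]
grip_width: 0.0944
```

```bash
python3 s.py "(.8*.91,-.8*.41,.6)" "(.91,-.41,0)" "(0,0,1)"
```

```text
[ 7.9   -0.702  0.632  0.221  0.922  1.401 -1.3    0.939 -0.319  0.75
  1.983  0.568  2.087] F [0.3 0.8 0.5] w 0.0944
fk err [-0.004  0.004  0.003]
tilt 70.2 head 16.3 toolx [-0.416  0.733 -0.538] tooly [0.106 0.626 0.772] az -18.8
world [ 0.728 -0.328  0.6  ] -> tool [-0.866  0.335  0.368]
world [ 0.91 -0.41  0.  ] -> tool [-0.679 -0.16   0.713]
world [0. 0. 1.] -> tool [-0.538  0.772 -0.338]
```

play_rows:
  commands:
    - [[1,-0.054,0.021,0.023,0],[1,-0.053,0.021,0.025,0],[1,-0.053,0.021,0.027,0]]

```text
clock: 8.28
position: [0.9927, -0.3291, 0.7706]
tool_rot: [1.851, 0.612, 1.938]
force: [1.0, -0.3, -0.3]
grip_width: 0.0939
```

```bash
python3 s.py; cat > refit.py <<'E'
from ik import *
D=np.loadtxt("log.txt");A=[];b=[]
for d in D:
    k=1. if abs(d[1]*1e3-round(d[1]*1e3))>1e-6 else .2
    c,_=cols(d[1:7]);A.append(k*c);b.append(k*d[7:10])
A=np.vstack(A);b=np.hstack(b)
x=np.linalg.lstsq(A[:,S],b,rcond=None)[0];print(x,np.abs(A[:,S]@x-b).max());np.save("X.npy",x)
E
python3 refit.py
cat > a.py <<'E'
from ik import *
np.set_printoptions(precision=3,suppress=True)
s=robot.read_state();q=s['joint_positions'];p=s['position'];R=Ro.from_euler('xyz',s['tool_rot']).as_matrix()
z=R[:,2];th=np.arccos(-z[2]);hd=np.arctan2(z[1],z[0])
R0=Rtool(th,hd);phi=np.arctan2(*(R0.T@R)[[1,0],0]);print("phi",np.degrees(phi))
for tgt in(np.pi,0,-np.pi):
  print("target phi",tgt);qq=q
  W=[(.8,-.35,.65),(.7,-.4,.55),(.55,-.45,.45),(.5,-.4,.4),(.54,-.255,.35),(.54,-.255,.25),(.5,0,.35),(.45,.1,.3),(.4,.2,.25),(.4,.3,.2),(.4,.3,.1),(.5,.34,.06)]
  for i,w in enumerate(W):
    f=min(1,(i+1)/4);t=np.array(w)
    qq,e=ik(t,Rtool(th,hd,phi+(tgt-phi)*f),qq);print(w,qq,round(e,4))
E
python3 a.py
```

```text
[ 8.275 -0.656  0.661  0.221  0.906  1.216 -1.304  0.993 -0.329  0.771
  1.851  0.612  1.938] F [ 1.  -0.3 -0.3] w 0.0939
fk err [-0.004  0.004  0.003]
tilt 76.9 head 11.7 toolx [-0.294  0.764 -0.575] tooly [0.059 0.615 0.787] az -18.3
[0.     0.0694 0.1368 0.6297 0.0604 0.4211 0.3733] 5.677048442795374e-05
phi 53.8515733458176
target phi 3.141592653589793
(0.8, -0.35, 0.65) [-0.875  0.297  1.142  1.251  1.13  -1.39 ] 0.0
(0.7, -0.4, 0.55) [-1.062  0.273  1.414  1.369  1.248 -1.149] 0.0
(0.55, -0.45, 0.45) [-1.341  0.292  1.64   1.366  1.467 -0.898] 0.0
(0.5, -0.4, 0.4) [-1.417  0.249  1.845  1.349  1.499 -0.521] 0.0
(0.54, -0.255, 0.35) [-1.246  0.152  2.145  1.477  1.33  -0.701] 0.0
(0.54, -0.255, 0.25) [-1.246  0.344  2.276  1.56   1.313 -1.034] 0.0
(0.5, 0, 0.35) [-0.917 -0.221  2.489  1.684  1.081 -0.673] 0.0
(0.45, 0.1, 0.3) [-0.517 -0.245  2.697  2.15   0.876 -0.993] 0.0
(0.4, 0.2, 0.25) [ 0.758  0.025  2.7    3.854  0.95  -1.859] 0.0582
(0.4, 0.3, 0.2) [ 1.074  0.437  2.672  4.018  1.322 -1.596] 0.0
(0.4, 0.3, 0.1) [ 1.139  0.838  2.7    4.105  1.541 -1.255] 0.0733
(0.5, 0.34
[... 1045 characters left out ...]
.7  ] 0.7308
(0.55, -0.45, 0.45) [-0.711 -0.032  1.915 -1.18   0.11  -2.7  ] 0.7014
(0.5, -0.4, 0.4) [-0.695 -0.116  2.054 -1.18   0.11  -2.7  ] 1.0393
(0.54, -0.255, 0.35) [-0.466 -0.144  2.15  -1.18   0.11  -2.7  ] 1.0112
(0.54, -0.255, 0.25) [-0.464 -0.027  2.192 -1.18   0.11  -2.7  ] 1.0477
(0.5, 0, 0.35) [ 0.222 -0.263  2.207 -1.18   0.498 -2.7  ] 0.7699
(0.45, 0.1, 0.3) [ 0.653 -0.182  2.224 -1.18   0.805 -2.7  ] 0.5151
(0.4, 0.2, 0.25) [ 0.976 -0.061  2.241 -1.18   0.932 -2.7  ] 0.3844
(0.4, 0.3, 0.2) [ 1.085  0.129  2.16  -1.18   0.925 -2.7  ] 0.4466
(0.4, 0.3, 0.1) [ 1.041  0.292  2.186 -1.18   0.837 -2.7  ] 0.5775
(0.5, 0.34, 0.06) [ 0.909  0.463  2.005 -1.18   0.802 -2.7  ] 0.5881
```

```bash
cat > cl.py <<'E'
from h import *
def cloud(fn):
    z=np.load(fn+".npz");d=z["d"];v,u=np.nonzero(d>0)
    n=cv2.undistortPoints(np.stack([u,v],1).astype(float)[:,None],z["K"],z["dist"])[:,0]
    c=np.c_[n,np.ones(len(n))]*d[v,u][:,None]
    return (c-z["t"])@z["R"],u,v
def circ(P):
    A=np.c_[2*P[:,:2],np.ones(len(P))];s=np.linalg.lstsq(A,(P[:,:2]**2).sum(1),rcond=None)[0]
    return s[0],s[1],np.sqrt(s[2]+s[0]**2+s[1]**2)
E
python3 - <<'E'
from cl import *
np.set_printoptions(precision=4,suppress=True)
for fn in("top0","scene0"):
    P,u,v=cloud(fn)
    for n,c,h in(("cup",(.525,.347),.089),("s1",(.526,.237),.089),("s2",(.516,.134),.089)):
        m=(np.hypot(P[:,0]-c[0],P[:,1]-c[1])<.045)&(abs(P[:,2]-h)<.006)
        Q=P[m];print(fn,n,m.sum(),circ(Q),(Q.max(0)+Q.min(0))/2,Q[:,2].max())
    m=(abs(P[:,2]-.162)<.006)&(np.hypot(P[:,0]-.541,P[:,1]+.255)<.1)
    Q=P[m];r=np.hypot(Q[:,0]-.541,Q[:,1]+.255);print("pot",m.sum(),circ(Q[abs(r-.085)<.006]), circ(Q[abs(r-.057)<.005]),Q[:,2].mean())
    m=(abs(P[:,2]-.172)<.008)&(np.hypot(P[:,0]-.555,P[:,1]+.124)<.08);print("lid",P[m].mean(0))
    m=(P[:,2]>.19)&(np.hypot(P[:,0]-.555,P[:,1]+.124)<.03);print("knob",P[m].mean(0),P[m].max(0))
E
```

```text
top0 cup 142 (np.float64(0.5264788596182863), np.float64(0.3465527877587201), np.float64(0.031326476878771985)) [0.5258 0.347  0.089 ] 0.09489031274167024
top0 s1 131 (np.float64(0.527415906001128), np.float64(0.23470210546659975), np.float64(0.03135245609131052)) [0.5281 0.2352 0.0891] 0.09483767335756152
top0 s2 116 (np.float64(0.5162725963949337), np.float64(0.1330863039493262), np.float64(0.031182358775610132)) [0.5169 0.1327 0.0889] 0.09459514963893233
pot 2528 (np.float64(0.541628582914931), np.float64(-0.254110820678423), np.float64(0.08207829147728976)) (np.float64(0.5417519584975838), np.float64(-0.25413106707761934), np.float64(0.05839822383482721)) 0.16311409548201306
lid [ 0.5565 -0.1275  0.1741]
knob [ 0.5571 -0.123   0.2063] [ 0.5688 -0.1124  0.2146]
scene0 cup 125 (np.float64(0.5262969434131897), np.float64(0.3486873494817732), np.float64(0.03172361640319258)) [0.5245 0.3473 0.089 ] 0.09490121469220916
scene0 s1 110 (np.float64(0.5266618645534383), np.float64(0.2369656557438169), np.float64(0.03134114484390853)) [0.5261 0.2369 0.0889] 0.09477158507642787
scene0 s2 118 (np.float64(0.5155882413239391), np.float64(0.13491130543439092), np.float64(0.03136652537165498)) [0.5158 0.1353 0.0891] 0.09498449328292678
pot 1445 (np.float64(0.5417490583819015), np.float64(-0.25314836147872743), np.float64(0.08265487693257029)) (np.float64(0.5415465245500319), np.float64(-0.2538764528402968), np.float64(0.0582182240391452)) 0.1621222002810336
lid [ 0.5601 -0.127   0.1732]
knob [ 0.5597 -0.1238  0.2028] [ 0.57   -0.1136  0.211 ]
```

```bash
cat > plan.py <<'E'
from ik import *
np.set_printoptions(precision=3,suppress=True)
def plan(W,q=None,p=None,R=None,show=True):
    """W: list of (pos, turn_total_in_segment, nrows)"""
    s=robot.read_state()
    if q is None:q=s['joint_positions'];p=s['position'];R=Ro.from_euler('xyz',s['tool_rot']).as_matrix()
    rows=[]
    for t,turn,n in W:
        t=np.array(t,float);p0=p.copy()
        for i in range(n):
            pn=p0+(t-p0)*(i+1)/n
            r=R.T@(pn-p);R2=R@Rz(turn/n)
            q2,e=ik(pn,R2,q)
            f=(np.abs(q2-q)/(np.array([2.57,2.57,3.14,3.14,3.14,3.14])*.7*.125)).max()
            rows.append(list(np.round(r,3))+[round(turn/n,3)])
            if show:print(rows[-1],"q",q2,"err %.3f spd %.2f"%(e,f))
            q,p,R=q2,pn,R2
    return rows,q,p,R
E
cat > b.py <<'E'
from plan import *
plan([((.65,-.40,.5),1.6,9),((.54,-.25,.36),.6,5),((.52,0,.34),0,6),((.52,.15,.32),0,5),((.528,.30,.26),0,5),((.528,.348,.22),0,2),((.528,.348,.055),0,4)])
E
python3 b.py
```

```text
[np.float64(0.022), np.float64(-0.031), np.float64(-0.031), 0.178] q [-0.697  0.539  0.534  1.003  1.133 -1.317] err 0.000 spd 1.14
[np.float64(0.017), np.float64(-0.034), np.float64(-0.031), 0.178] q [-0.741  0.463  0.741  1.086  1.102 -1.287] err 0.000 spd 0.76
[np.float64(0.01), np.float64(-0.037), np.float64(-0.031), 0.178] q [-0.788  0.405  0.908  1.16   1.095 -1.241] err 0.000 spd 0.61
[np.float64(0.004), np.float64(-0.038), np.float64(-0.031), 0.178] q [-0.838  0.359  1.05   1.225  1.105 -1.184] err 0.000 spd 0.52
[np.float64(-0.003), np.float64(-0.038), np.float64(-0.031), 0.178] q [-0.891  0.323  1.175  1.281  1.128 -1.118] err 0.000 spd 0.45
[np.float64(-0.01), np.float64(-0.037), np.float64(-0.031), 0.178] q [-0.949  0.295  1.286  1.326  1.161 -1.046] err 0.000 spd 0.41
[np.float64(-0.016), np.float64(-0.035), np.float64(-0.031), 0.178] q [-1.009  0.274  1.387  1.361  1.202 -0.968] err 0.000 spd 0.37
[np.float64(-0.022), np.float64(-0.031), np.float64(-0.031), 0.178] q [-1.073  0.261  1.479  1.385  1.249 -0.885] err 0.000 spd 0.33
[np.float64(-0.027), np.float64(-0.027), n
[... 2887 characters left out ...]
[ 0.739  0.309  2.442  3.767  1.015 -1.803] err 0.000 spd 0.33
[np.float64(-0.018), np.float64(-0.024), np.float64(0.009), 0.0] q [ 0.795  0.38   2.423  3.811  1.068 -1.786] err 0.000 spd 0.32
[np.float64(-0.04), np.float64(-0.0), np.float64(0.009), 0.0] q [ 0.795  0.504  2.466  3.764  1.202 -1.675] err 0.000 spd 0.55
[np.float64(-0.04), np.float64(-0.0), np.float64(0.009), 0.0] q [ 0.795  0.636  2.499  3.734  1.338 -1.576] err 0.000 spd 0.59
[np.float64(-0.04), np.float64(-0.0), np.float64(0.009), 0.0] q [ 0.795  0.772  2.52   3.72   1.469 -1.488] err 0.000 spd 0.61
[np.float64(-0.04), np.float64(-0.0), np.float64(0.009), 0.0] q [ 0.795  0.906  2.528  3.716  1.588 -1.411] err 0.000 spd 0.60
```

play_rows:
  commands:
    - [[1,0.022,-0.031,-0.031,0.178],[1,0.017,-0.034,-0.031,0.178],[1,0.01,-0.037,-0.031,0.178],[1,0.004,-0.038,-0.031,0.178],[1,-0.003,-0.038,-0.031,0.178],[1,-0.01,-0.037,-0.031,0.178],[1,-0.016,-0.035,-0.031,0.178],[1,-0.022,-0.031,-0.031,0.178],[1,-0.027,-0.027,-0.031,0.178],[1,-0.006,-0.045,-0.009,0.12],[1,-0.012,-0.044,-0.009,0.12],[1,-0.017,-0.043,-0.009,0.12],[1,-0.022,-0.04,-0.009,0.12],[1,-0.026,-0.037,-0.009,0.12]]

```text
clock: 10.02
position: [0.5386, -0.2483, 0.3516]
tool_rot: [-2.97, -1.336, -0.002]
force: [0.0, -0.4, -0.9]
grip_width: 0.0938
```

```bash
cat > phi.py <<'E'
from ik import *
def tp(R):
    z=R[:,2];th=np.arccos(-z[2]);hd=np.arctan2(z[1],z[0]);M=Rtool(th,hd).T@R
    return np.degrees([th,hd,np.arctan2(M[1,0],M[0,0])])
if __name__=="__main__":
    s=log();print("tilt,head,phi",np.round(tp(Ro.from_euler('xyz',s['tool_rot']).as_matrix()),1))
E
python3 phi.py
cat > b.py <<'E'
from plan import *
plan([((.53,0,.34),.1,6),((.53,.15,.32),0,6),((.528,.30,.26),0,5),((.528,.348,.20),0,3)])
E
python3 b.py | cut -c1-200
```

```text
[10.025 -1.239  0.124  2.172  1.498  1.301 -0.656  0.539 -0.248  0.352
 -2.97  -1.336 -0.002] F [ 0.  -0.4 -0.9] w 0.0938
tilt,head,phi [  76.7   10.  -177.7]
[np.float64(-0.002), np.float64(-0.041), np.float64(0.006), 0.017] q [-1.2    0.075  2.239  1.529  1.271 -0.657] err 0.000 spd 0.25
[np.float64(-0.003), np.float64(-0.041), np.float64(0.006), 0.017] q [-1.151  0.026  2.301  1.566  1.235 -0.653] err 0.000 spd 0.23
[np.float64(-0.004), np.float64(-0.041), np.float64(0.006), 0.017] q [-1.088 -0.023  2.358  1.613  1.189 -0.645] err 0.000 spd 0.28
[np.float64(-0.004), np.float64(-0.041), np.float64(0.006), 0.017] q [-1.004 -0.071  2.408  1.674  1.129 -0.636] err 0.000 spd 0.37
[np.float64(-0.005), np.float64(-0.041), np.float64(0.006), 0.017] q [-0.891 -0.115  2.449  1.757  1.048 -0.629] err 0.000 spd 0.50
[np.float64(-0.006), np.float64(-0.041), np.float64(0.006), 0.017] q [-0.739 -0.15   2.481  1.877  0.94  -0.641] err 0.000 spd 0.68
[np.float64(-0.006), np.float64(-0.024), np.float64(0.005), 0.0] q [-0.621 -0.157  2.498  1.99   0.865 -0.691] err 0.000 spd 0.52
[np.float64(-0.006)
[... 970 characters left out ...]
16  2.489  3.597  0.842 -1.663] err 0.000 spd 0.53
[np.float64(-0.015), np.float64(-0.028), np.float64(0.007), 0.0] q [ 0.62   0.178  2.467  3.707  0.902 -1.696] err 0.000 spd 0.46
[np.float64(-0.015), np.float64(-0.028), np.float64(0.007), 0.0] q [ 0.708  0.237  2.438  3.797  0.95  -1.715] err 0.000 spd 0.39
[np.float64(-0.021), np.float64(-0.013), np.float64(0.007), 0.0] q [ 0.75   0.306  2.438  3.815  1.015 -1.681] err 0.000 spd 0.31
[np.float64(-0.021), np.float64(-0.013), np.float64(0.007), 0.0] q [ 0.787  0.373  2.434  3.833  1.073 -1.647] err 0.000 spd 0.30
[np.float64(-0.021), np.float64(-0.013), np.float64(0.007), 0.0] q [ 0.822  0.438  2.425  3.852  1.122 -1.615] err 0.000 spd 0.29
```

play_rows:
  commands:
    - [[1,-0.002,-0.041,0.006,-0.007],[1,-0.002,-0.041,0.006,-0.007],[1,-0.002,-0.041,0.006,-0.007],[1,-0.002,-0.041,0.006,-0.007],[1,-0.002,-0.041,0.006,-0.007],[1,-0.002,-0.041,0.006,-0.007],[1,-0.002,-0.024,0.005,0],[1,-0.002,-0.024,0.005,0],[1,-0.002,-0.024,0.005,0],[1,-0.002,-0.024,0.005,0],[1,-0.002,-0.024,0.005,0],[1,-0.002,-0.024,0.005,0],[1,-0.01,-0.029,0.007,0],[1,-0.01,-0.029,0.007,0],[1,-0.01,-0.029,0.007,0],[1,-0.01,-0.029,0.007,0],[1,-0.01,-0.029,0.007,0]]

```text
clock: 12.15
position: [0.5291, 0.3025, 0.2551]
tool_rot: [3.126, -1.325, 0.167]
force: [0.6, -0.5, 0.5]
grip_width: 0.0945
```

```bash
python3 phi.py
cat > b.py <<'E'
from plan import *
plan([((.528,.348,.18),0,4)])
E
python3 b.py | cut -c1-200
```

```text
[12.15   0.734  0.245  2.418  3.863  0.941 -1.893  0.529  0.302  0.255
  3.126 -1.325  0.167] F [ 0.6 -0.5  0.5] w 0.0945
tilt,head,phi [ 75.9   8.7 179.8]
[np.float64(-0.018), np.float64(-0.011), np.float64(0.006), 0.0] q [ 0.763  0.306  2.424  3.865  0.999 -1.851] err 0.000 spd 0.27
[np.float64(-0.018), np.float64(-0.011), np.float64(0.006), 0.0] q [ 0.79   0.366  2.427  3.869  1.053 -1.811] err 0.000 spd 0.27
[np.float64(-0.018), np.float64(-0.011), np.float64(0.006), 0.0] q [ 0.815  0.425  2.427  3.876  1.102 -1.773] err 0.000 spd 0.26
[np.float64(-0.018), np.float64(-0.011), np.float64(0.006), 0.0] q [ 0.84   0.483  2.423  3.884  1.147 -1.738] err 0.000 spd 0.26
```

play_rows:
  commands:
    - [[1,-0.018,-0.011,0.006,0],[1,-0.018,-0.011,0.006,0],[1,-0.018,-0.011,0.006,0],[1,-0.018,-0.011,0.006,0],[1,0,0,0,0]]

```text
clock: 12.78
position: [0.5281, 0.3537, 0.1748]
tool_rot: [-3.136, -1.319, 0.152]
force: [-1.0, -0.3, 0.4]
grip_width: 0.0937
```

```bash
python3 - <<'E'
from h import *
log();grab("scene","scene1")
im=cv2.imread("pics/scene1.png");cv2.imwrite("pics/scene1c.png",cv2.resize(im[60:320,250:550],None,fx=2.5,fy=2.3))
E
cat > b.py <<'E'
from plan import *
plan([((.528,.348,.055),0,6)])
E
python3 b.py | cut -c1-200
```

```text
[12.775  0.844  0.493  2.417  3.882  1.144 -1.73   0.528  0.354  0.175
 -3.136 -1.319  0.152] F [-1.  -0.3  0.4] w 0.0937
[np.float64(-0.02), np.float64(0.001), np.float64(0.005), 0.0] q [ 0.842  0.55   2.436  3.859  1.202 -1.674] err 0.000 spd 0.26
[np.float64(-0.02), np.float64(0.001), np.float64(0.005), 0.0] q [ 0.841  0.611  2.453  3.839  1.261 -1.62 ] err 0.000 spd 0.27
[np.float64(-0.02), np.float64(0.001), np.float64(0.005), 0.0] q [ 0.839  0.673  2.467  3.824  1.319 -1.57 ] err 0.000 spd 0.28
[np.float64(-0.02), np.float64(0.001), np.float64(0.005), 0.0] q [ 0.837  0.736  2.478  3.812  1.377 -1.522] err 0.000 spd 0.28
[np.float64(-0.02), np.float64(0.001), np.float64(0.005), 0.0] q [ 0.836  0.8    2.486  3.803  1.434 -1.477] err 0.000 spd 0.28
[np.float64(-0.02), np.float64(0.001), np.float64(0.005), 0.0] q [ 0.834  0.863  2.491  3.796  1.488 -1.436] err 0.000 spd 0.28
```

View pics/scene1c.png

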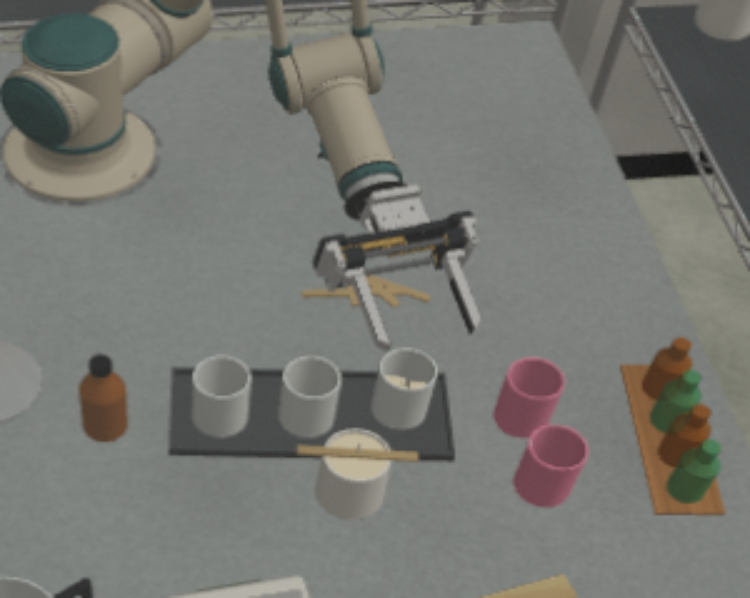

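The gripper straddles the charged cup from above, with the fingertips at crop (382,340) and (473,325) and the cup at (405,385). Descending.

play_rows:
  commands:
    - [[1,-0.015,0.006,0.004,0],[1,-0.02,0,0.005,0],[1,-0.02,0,0.005,0],[1,-0.02,0,0.005,0],[1,-0.02,0,0.005,0],[1,-0.02,0,0.005,0],[1,0,0,0,0]]

```text
clock: 13.7
position: [0.5325, 0.3461, 0.0648]
tool_rot: [-3.082, -1.332, 0.092]
force: [0.0, -0.2, 0.8]
grip_width: 0.094
```

```bash
python3 phi.py; python3 s.py "np.array([.528,.348,.055])-s['position']"
```

```text
[13.7    0.825  0.845  2.488  3.793  1.485 -1.437  0.533  0.346  0.065
 -3.082 -1.332  0.092] F [ 0.  -0.2  0.8] w 0.094
tilt,head,phi [  76.4    8.8 -179.2]
[13.7    0.825  0.845  2.488  3.793  1.485 -1.437  0.533  0.346  0.065
 -3.082 -1.332  0.092] F [ 0.  -0.2  0.8] w 0.094
fk err [0. 0. 0.]
tilt 76.4 head 8.8 toolx [0.235 0.022 0.972] tooly [ 0.15  -0.989 -0.014] az 33.0
world [-0.005  0.002 -0.01 ] -> tool [-0.011 -0.002 -0.002]
```

play_rows:
  commands:
    - [[1,-0.009,-0.001,-0.002,0],[1,-0.001,0,0,0],[0,0,0,0,0],[0,0,0,0,0],[0,0,0,0,0],[0,0,0,0,0]]
  grip_force: 30

```text
clock: 14.45
position: [0.5283, 0.3468, 0.0599]
tool_rot: [-3.063, -1.338, 0.074]
force: [-0.1, -0.7, -1.1]
grip_width: 0.0661
```

```bash
python3 phi.py; python3 - <<'E'
from h import *
grab("wrist","wrist2")
E
```

```text
[14.45   0.836  0.869  2.494  3.803  1.512 -1.413  0.528  0.347  0.06
 -3.063 -1.338  0.074] F [-0.1 -0.7 -1.1] w 0.0661
tilt,head,phi [  76.7    8.8 -178.9]
```

View pics/wrist2.png

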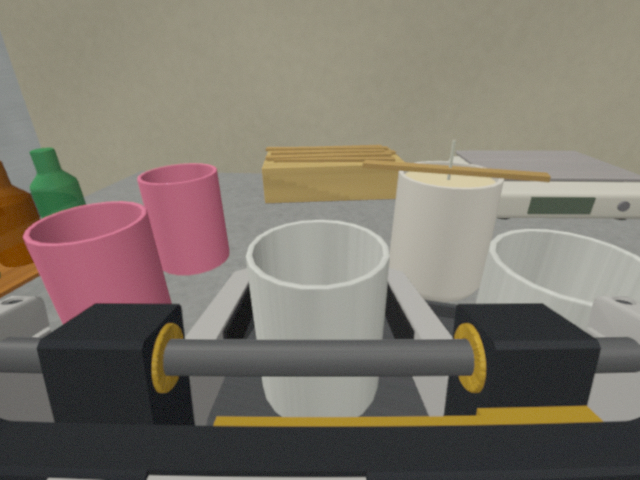

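The wrist view shows the cup held between the pads at (318,310), and the width of 66.1 mm matches. Lifting and carrying it to the pot.

```bash
cat > b.py <<'E'
from plan import *
plan([((.528,.347,.18),0,4),((.528,.31,.27),0,3),((.53,.15,.33),0,6),((.53,0,.34),0,6)])
E
python3 b.py | cut -c1-200 | sed 's/np.float64//g'
```

```text
[(0.029), (-0.001), (-0.007), 0.0] q [ 0.836  0.776  2.489  3.809  1.434 -1.474] err 0.000 spd 0.41
[(0.029), (-0.001), (-0.007), 0.0] q [ 0.837  0.681  2.476  3.821  1.351 -1.542] err 0.000 spd 0.42
[(0.029), (-0.001), (-0.007), 0.0] q [ 0.837  0.588  2.458  3.841  1.264 -1.616] err 0.000 spd 0.42
[(0.029), (-0.001), (-0.007), 0.0] q [ 0.837  0.497  2.434  3.869  1.177 -1.696] err 0.000 spd 0.40
[(0.029), (0.012), (-0.009), 0.0] q [ 0.811  0.405  2.428  3.871  1.1   -1.762] err 0.000 spd 0.41
[(0.029), (0.012), (-0.009), 0.0] q [ 0.784  0.313  2.415  3.881  1.016 -1.834] err 0.000 spd 0.41
[(0.029), (0.012), (-0.009), 0.0] q [ 0.755  0.223  2.396  3.899  0.927 -1.913] err 0.000 spd 0.40
[(0.009), (0.026), (-0.006), 0.0] q [ 0.684  0.172  2.423  3.829  0.885 -1.898] err 0.000 spd 0.32
[(0.009), (0.026), (-0.006), 0.0] q [ 0.602  0.119  2.447  3.746  0.836 -1.876] err 0.000 spd 0.36
[(0.009), (0.026), (-0.006), 0.0] q [ 0.508  0.064  2.465  3.643  0.777 -1.84 ] err 0.000 spd 0.42
[(0.009), (0.026), (-0.006), 0.0] q [ 0.4    0.009  2.477  3.513  0.71  -1.782] err 0.000 spd 0.48
[(0.009), (0.026), (-0.006), 0.0] q [ 0.278 -0.047  2.484  3.343  0.642 -1.686] err 0.000 spd 0.62
[(0.009), (0.026), (-0.006), 0.0] q [ 0.14  -0.1    2.484  3.115  0.581 -1.534] err 0.000 spd 0.83
[(0.001), (0.025), (-0.004), 0.0] q [-0.002 -0.127  2.496  2.863  0.582 -1.354] err 0.000 spd 0.92
[(0.001), (0.025), (-0.004), 0.0] q [-0.151 -0.148  2.504  2.606  0.611 -1.172] err 0.000 spd 0.94
[(0.001), (0.025), (-0.004), 0.0] q [-0.304 -0.162  2.506  2.372  0.667 -1.015] err 0.000 spd 0.85
[(0.001), (0.025), (-0.004), 0.0] q [-0.452 -0.169  2.504  2.18   0.743 -0.898] err 0.000 spd 0.70
[(0.001), (0.025), (-0.004), 0.0] q [-0.589 -0.167  2.496  2.029  0.825 -0.819] err 0.000 spd 0.61
[(0.001), (0.025), (-0.004), 0.0] q [-0.712 -0.158  2.484  1.914  0.906 -0.771] err 0.000 spd 0.54
```

play_rows:
  commands:
    - [[0,0.02,0,-0.005,0],[0,0.029,0,-0.007,0],[0,0.029,0,-0.007,0],[0,0.029,0,-0.007,0],[0,0.029,0.012,-0.009,0],[0,0.029,0.012,-0.009,0],[0,0.029,0.012,-0.009,0],[0,0.01,0.026,-0.006,0],[0,0.01,0.026,-0.006,0],[0,0.01,0.026,-0.006,0],[0,0.01,0.026,-0.006,0],[0,0.01,0.026,-0.006,0],[0,0.01,0.026,-0.006,0],[0,0.003,0.025,-0.004,0],[0,0.003,0.025,-0.004,0],[0,0.003,0.025,-0.004,0],[0,0.003,0.025,-0.004,0],[0,0.003,0.025,-0.004,0],[0,0.003,0.025,-0.004,0]]

```text
clock: 16.88
position: [0.5219, -0.0094, 0.3293]
tool_rot: [-3.098, -1.281, 0.11]
force: [0.5, -0.5, -1.2]
grip_width: 0.0654
```

```bash
python3 phi.py; cat > b.py <<'E'
from plan import *
plan([((.53,-.23,.30),0,6)])
# mouth offset at pour turns
s=robot.read_state();R=Ro.from_euler('xyz',s['tool_rot']).as_matrix()
a0=R.T@np.array([0,0,1.])   # cup axis in tool frame (approx)
for d in (60,90,110,130,150,170):
    a=R@Rz(np.radians(d))@a0; l=np.array([0,0,-1.])+a*a[2]; l/=np.linalg.norm(l)
    print(d,"axis",a,"tilt %.0f"%np.degrees(np.arccos(a[2])),"mouth",.029*a,"lower lip",.029*a+.033*l,"bottom",-.056*a)
E
python3 b.py | cut -c1-200 | sed 's/np.float64//g'
```

```text
[16.875 -0.763 -0.181  2.462  1.782  0.893 -0.673  0.522 -0.009  0.329
 -3.098 -1.281  0.11 ] F [ 0.5 -0.5 -1.2] w 0.0654
tilt,head,phi [  73.4    8.9 -179.3]
[(-0.005), (0.037), (-0.003), 0.0] q [-0.898 -0.133  2.449  1.704  0.998 -0.695] err 0.000 spd 0.60
[(-0.005), (0.037), (-0.003), 0.0] q [-1.001 -0.078  2.426  1.647  1.076 -0.723] err 0.000 spd 0.46
[(-0.005), (0.037), (-0.003), 0.0] q [-1.079 -0.02   2.395  1.603  1.132 -0.749] err 0.000 spd 0.35
[(-0.005), (0.037), (-0.003), 0.0] q [-1.14   0.037  2.357  1.567  1.174 -0.769] err 0.000 spd 0.27
[(-0.005), (0.037), (-0.003), 0.0] q [-1.187  0.092  2.313  1.537  1.206 -0.781] err 0.000 spd 0.25
[(-0.005), (0.037), (-0.003), 0.0] q [-1.225  0.146  2.263  1.511  1.231 -0.787] err 0.000 spd 0.24
60 axis [-0.006 -0.841  0.541] tilt 57 mouth [-0.    -0.024  0.016] lower lip [-0.    -0.042 -0.012] bottom [ 0.     0.047 -0.03 ]
90 axis [-0.122 -0.989  0.081] tilt 85 mouth [-0.004 -0.029  0.002] lower lip [-0.004 -0.031 -0.031] bottom [ 0.007  0.055 -0.005]
110 axis [-0.223 -0.947 -0.233] tilt 103 mouth [-0.006 -0.027 -0.007] lower lip [-0.005 -0.02  -0.039] bottom [0.012 0.053 0.013]
130 axis [-0.33  -0.795 -0.509] tilt 121 mouth [-0.01  -0.023 -0.015] lower lip [-0.003 -0.008 -0.043] bottom [0.018 0.045 0.029]
150 axis [-0.43  -0.552 -0.714] tilt 136 mouth [-0.012 -0.016 -0.021] lower lip [ 0.002  0.003 -0.044] bottom [0.024 0.031 0.04 ]
170 axis [-0.51  -0.249 -0.823] tilt 145 mouth [-0.015 -0.007 -0.024] lower lip [ 0.01   0.005 -0.043] bottom [0.029 0.014 0.046]
```

play_rows:
  commands:
    - [[0,-0.005,0.037,-0.002,0],[0,-0.005,0.037,-0.002,0],[0,-0.005,0.037,-0.002,0],[0,-0.005,0.037,-0.002,0],[0,-0.005,0.037,-0.002,0],[0,-0.005,0.037,-0.002,0]]

```text
clock: 17.62
position: [0.5304, -0.2348, 0.2942]
tool_rot: [-3.084, -1.27, 0.097]
force: [-0.2, 0.5, -1.4]
grip_width: 0.0659
```

```bash
python3 phi.py;  cat > b.py <<'E'
from plan import *
plan([((.54,-.232,.25),0,3),((.54,-.232,.25),2.6,16)])
E
python3 b.py | cut -c1-200 | sed 's/np.float64//g'
```

```text
[17.625 -1.226  0.156  2.256  1.503  1.224 -0.783  0.53  -0.235  0.294
 -3.084 -1.27   0.097] F [-0.2  0.5 -1.4] w 0.0659
tilt,head,phi [  72.8    9.  -179. ]
[(-0.013), (-0.0), (0.008), 0.0] q [-1.216  0.187  2.276  1.529  1.215 -0.837] err 0.000 spd 0.19
[(-0.013), (-0.0), (0.008), 0.0] q [-1.206  0.219  2.295  1.556  1.208 -0.891] err 0.000 spd 0.20
[(-0.013), (-0.0), (0.008), 0.0] q [-1.196  0.253  2.313  1.584  1.202 -0.947] err 0.000 spd 0.20
[(0.0), (0.0), (0.0), 0.163] q [-1.196  0.253  2.313  1.584  1.202 -0.784] err 0.000 spd 0.59
[(0.0), (0.0), (0.0), 0.163] q [-1.196  0.253  2.313  1.584  1.202 -0.622] err 0.000 spd 0.59
[(0.0), (0.0), (0.0), 0.163] q [-1.196  0.253  2.313  1.584  1.202 -0.459] err 0.000 spd 0.59
[(0.0), (0.0), (0.0), 0.163] q [-1.196  0.253  2.313  1.584  1.202 -0.297] err 0.000 spd 0.59
[(0.0), (0.0), (0.0), 0.163] q [-1.196  0.253  2.313  1.584  1.202 -0.134] err 0.000 spd 0.59
[(0.0), (0.0), (0.0), 0.163] q [-1.196  0.253  2.313  1.584  1.202  0.028] err 0.000 spd 0.59
[(0.0), (0.0), (0.0), 0.163] q [-1.196  0.253  2.313  1.584  1.202  0.191] err 0.00
[... 156 characters left out ...]
3  1.584  1.202  0.516] err 0.000 spd 0.59
[(0.0), (0.0), (0.0), 0.163] q [-1.196  0.253  2.313  1.584  1.202  0.678] err 0.000 spd 0.59
[(0.0), (0.0), (0.0), 0.163] q [-1.196  0.253  2.313  1.584  1.202  0.841] err 0.000 spd 0.59
[(0.0), (0.0), (0.0), 0.163] q [-1.196  0.253  2.313  1.584  1.202  1.003] err 0.000 spd 0.59
[(0.0), (0.0), (0.0), 0.163] q [-1.196  0.253  2.313  1.584  1.202  1.166] err 0.000 spd 0.59
[(0.0), (0.0), (0.0), 0.163] q [-1.196  0.253  2.313  1.584  1.202  1.328] err 0.000 spd 0.59
[(0.0), (0.0), (0.0), 0.163] q [-1.196  0.253  2.313  1.584  1.202  1.491] err 0.000 spd 0.59
[(0.0), (0.0), (0.0), 0.163] q [-1.196  0.253  2.313  1.584  1.202  1.653] err 0.000 spd 0.59
```

play_rows:
  commands:
    - [[0,-0.013,0,0.007,0],[0,-0.013,0,0.007,0],[0,-0.013,0,0.007,0],[0,0,0,0,0.17],[0,0,0,0,0.17],[0,0,0,0,0.17],[0,0,0,0,0.17],[0,0,0,0,0.17],[0,0,0,0,0.17],[0,0,0,0,0.17],[0,0,0,0,0.17]]

```text
clock: 19.0
position: [0.5339, -0.2312, 0.2367]
tool_rot: [-1.897, -0.127, -1.369]
force: [-0.9, -0.1, -2.2]
grip_width: 0.0654
```

```bash
python3 phi.py; python3 s.py "np.array([.54,-.232,.25])-s['position']"
```

```text
[19.    -1.205  0.262  2.323  1.568  1.188  0.456  0.534 -0.231  0.237
 -1.897 -0.127 -1.369] F [-0.9 -0.1 -2.2] w 0.0654
tilt,head,phi [ 71.4   9.1 -97.7]
[19.    -1.205  0.262  2.323  1.568  1.188  0.456  0.534 -0.231  0.237
 -1.897 -0.127 -1.369] F [-0.9 -0.1 -2.2] w 0.0654
fk err [ 0. -0.  0.]
tilt 71.4 head 9.1 toolx [ 0.199 -0.972  0.127] tooly [-0.29  -0.182 -0.939] az -23.4
world [ 0.006 -0.001  0.013] -> tool [ 0.004 -0.014  0.001]
```

play_rows:
  commands:
    - [[0,0.004,-0.014,0,0.14],[0,0,-0.001,0,0.14],[0,0,-0.001,0,0.14],[0,-0.001,-0.001,0,0.14],[0,-0.001,-0.001,0,0.14],[0,-0.001,-0.001,0,0.14],[0,-0.001,-0.001,0,0.14],[0,-0.001,0,0,0.14],[0,-0.001,0,0,0]]

```text
clock: 20.12
position: [0.5372, -0.2236, 0.2506]
tool_rot: [-2.177, 0.943, -1.917]
force: [-0.5, 0.4, -1.7]
grip_width: 0.0659
```

```bash
python3 phi.py; python3 s.py "np.array([.54,-.235,.245])-s['position']"; python3 - <<'E'
from h import *
grab("top","top3");grab("scene","scene3")
for n,c in(("top3",(180,320,380,560)),("scene3",(160,300,130,300))):
    im=cv2.imread(f"pics/{n}.png");cv2.imwrite(f"pics/{n}c.png",cv2.resize(im[c[0]:c[1],c[2]:c[3]],None,fx=4,fy=4))
E
```

```text
[20.125 -1.182  0.215  2.3    1.541  1.166  1.704  0.537 -0.224  0.251
 -2.177  0.943 -1.917] F [-0.5  0.4 -1.7] w 0.0659
tilt,head,phi [ 70.5   9.5 -30.8]
[20.125 -1.182  0.215  2.3    1.541  1.166  1.704  0.537 -0.224  0.251
 -2.177  0.943 -1.917] F [-0.5  0.4 -1.7] w 0.0659
fk err [ 0. -0.  0.]
tilt 70.5 head 9.5 toolx [-0.199 -0.553 -0.809] tooly [-0.31   0.819 -0.483] az -22.6
world [ 0.003 -0.011 -0.006] -> tool [ 0.01  -0.008  0.003]
```

View pics/top3c.png

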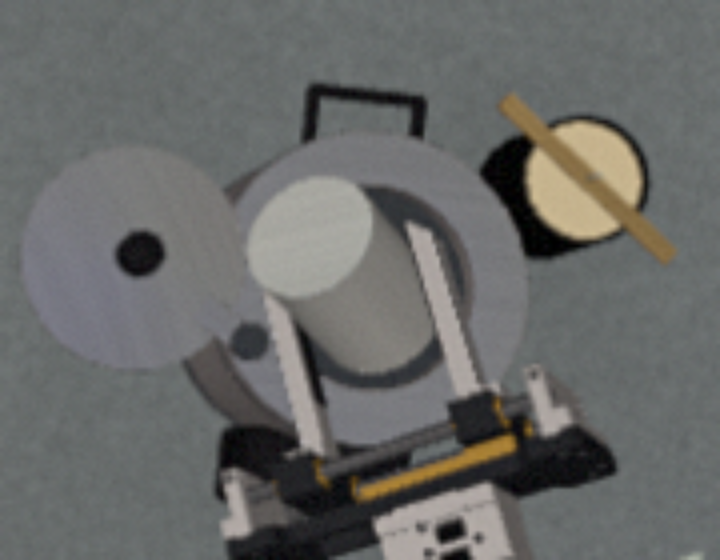

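View pics/scene3c.png

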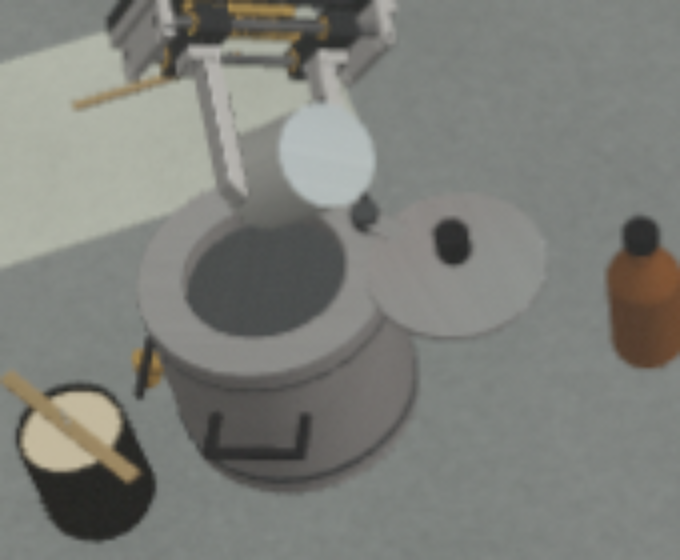

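No chunks are on the rim or bench, and the cup points down into the pot. I'll turn it further and shake it to empty it fully.

play_rows:
  commands:
    - [[0,0.004,-0.006,0.01,0.17],[0,0,0,0,0.17],[0,0,0,0,-0.15],[0,-0.001,0,0,0.15],[0,0,0,0,-0.15],[0,-0.001,0,0,0.15],[0,-0.001,0,0,0]]

```text
clock: 21.1
position: [0.5481, -0.2277, 0.2483]
tool_rot: [-2.633, 1.175, -2.433]
force: [-0.5, 0.8, -1.7]
grip_width: 0.0661
```

```bash
python3 phi.py; python3 s.py "np.array([.52,-.2,.30])-s['position']" "(0,0,1)"
```

```text
[21.1   -1.157  0.23   2.282  1.559  1.15   2.046  0.548 -0.228  0.248
 -2.633  1.175 -2.433] F [-0.5  0.8 -1.7] w 0.0661
tilt,head,phi [ 70.3   9.5 -11.5]
[21.1   -1.157  0.23   2.282  1.559  1.15   2.046  0.548 -0.228  0.248
 -2.633  1.175 -2.433] F [-0.5  0.8 -1.7] w 0.0661
fk err [ 0. -0.  0.]
tilt 70.3 head 9.5 toolx [-0.293 -0.251 -0.923] tooly [-0.228  0.956 -0.188] az -22.6
world [-0.028  0.028  0.052] -> tool [-0.046  0.023 -0.039]
world [0. 0. 1.] -> tool [-0.923 -0.188 -0.337]
```

play_rows:
  commands:
    - [[0,-0.024,-0.005,-0.01,0],[0,-0.024,-0.003,-0.012,-0.175],[0,0,0,0,-0.175],[0,0,0,0,-0.175],[0,0,0,0,-0.175],[0,0,0,0,-0.175],[0,0,0,0,-0.175],[0,0,0,0,-0.175],[0,0,0,0,-0.175],[0,0,0,0,-0.175],[0,0,0,0,-0.175],[0,0,0,0,-0.175],[0,0,0,0,-0.175],[0,0,0,0,-0.175],[0,0,0,0,-0.175],[0,0,0,0,-0.175],[0,0,0,0,-0.175]]

```text
clock: 23.22
position: [0.5416, -0.2221, 0.3011]
tool_rot: [3.11, -1.223, 0.206]
force: [-0.2, 0.5, -0.9]
grip_width: 0.0657
```

```bash
python3 phi.py; python3 - <<'E'
from h import *
grab("top","top4")
for n,c in(("top4",(180,320,380,560)),):
    im=cv2.imread(f"pics/{n}.png");cv2.imwrite(f"pics/{n}c.png",cv2.resize(im[c[0]:c[1],c[2]:c[3]],None,fx=4,fy=4))
E
```

```text
[23.225 -1.168  0.116  2.215  1.463  1.17  -0.709  0.542 -0.222  0.301
  3.11  -1.223  0.206] F [-0.2  0.5 -0.9] w 0.0657
tilt,head,phi [ 70.1   9.9 179.3]
```

View pics/top4c.png

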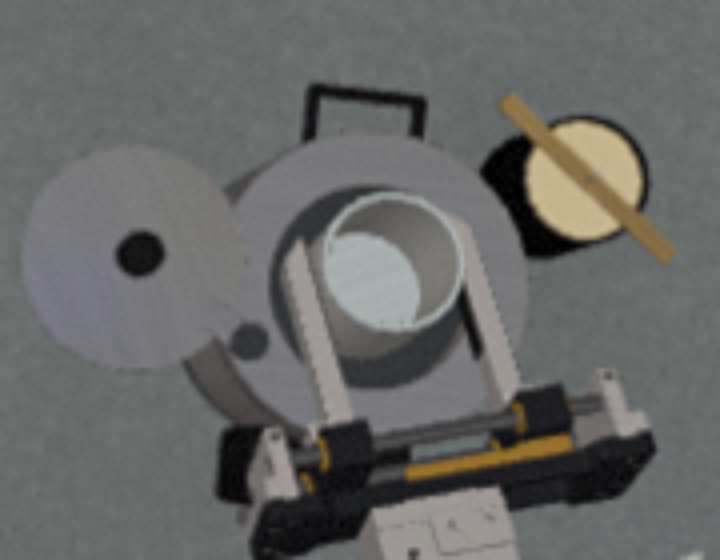

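```bash
cat > b.py <<'E'
from plan import *
plan([((.54,-.03,.32),0,5),((.54,.15,.31),0,6),((.53,.30,.24),0,5),((.528,.346,.17),0,3)])
E
python3 b.py | cut -c1-200 | sed 's/np.float64//g'
```

```text
[(0.006), (-0.038), (0.005), 0.0] q [-1.119  0.064  2.264  1.494  1.135 -0.706] err 0.000 spd 0.23
[(0.006), (-0.038), (0.005), 0.0] q [-1.059  0.011  2.307  1.529  1.092 -0.692] err 0.000 spd 0.27
[(0.006), (-0.038), (0.005), 0.0] q [-0.983 -0.041  2.344  1.571  1.036 -0.673] err 0.000 spd 0.34
[(0.006), (-0.038), (0.005), 0.0] q [-0.887 -0.091  2.372  1.622  0.963 -0.65 ] err 0.000 spd 0.43
[(0.006), (-0.038), (0.005), 0.0] q [-0.765 -0.135  2.392  1.687  0.868 -0.629] err 0.000 spd 0.54
[(0.001), (-0.03), (0.005), 0.0] q [-0.649 -0.154  2.411  1.774  0.78  -0.649] err 0.000 spd 0.52
[(0.001), (-0.03), (0.005), 0.0] q [-0.516 -0.164  2.423  1.891  0.681 -0.692] err 0.000 spd 0.59
[(0.001), (-0.03), (0.005), 0.0] q [-0.367 -0.166  2.43   2.054  0.577 -0.776] err 0.000 spd 0.66
[(0.001), (-0.03), (0.005), 0.0] q [-0.209 -0.157  2.431  2.285  0.482 -0.925] err 0.000 spd 0.84
[(0.001), (-0.03), (0.005), 0.0] q [-0.05  -0.14   2.425  2.597  0.413 -1.156] err 0.000 spd 1.14
[(0.001), (-0.03), (0.005), 0.0] q [ 0.102 -0.114  2.413  2.964  0.385 -1.445] err 0.000 spd 1.34
[(-0.012), (-0.03), (0.008), 0.0] q [ 0.245 -0.059  2.422  3.3    0.449 -1.704] err 0.000 spd 1.22
[(-0.012), (-0.03), (0.008), 0.0] q [ 0.376  0.002  2.424  3.524  0.533 -1.85 ] err 0.000 spd 0.82
[(-0.012), (-0.03), (0.008), 0.0] q [ 0.492  0.065  2.418  3.677  0.617 -1.924] err 0.000 spd 0.56
[(-0.012), (-0.03), (0.008), 0.0] q [ 0.595  0.129  2.405  3.789  0.692 -1.961] err 0.000 spd 0.45
[(-0.012), (-0.03), (0.008), 0.0] q [ 0.684  0.191  2.385  3.876  0.757 -1.978] err 0.000 spd 0.40
[(-0.021), (-0.016), (0.01), 0.0] q [ 0.724  0.264  2.394  3.872  0.831 -1.922] err 0.000 spd 0.32
[(-0.021), (-0.016), (0.01), 0.0] q [ 0.762  0.336  2.399  3.872  0.899 -1.87 ] err 0.000 spd 0.32
[(-0.021), (-0.016), (0.01), 0.0] q [ 0.797  0.408  2.398  3.876  0.961 -1.823] err 0.000 spd 0.32
```

```bash
cat > b.py <<'E'
from plan import *
plan([((.54,-.03,.31),0,5),((.54,.08,.26),0,4),((.54,.2,.23),0,5),((.53,.30,.20),0,3),((.528,.346,.17),0,2)])
E
python3 b.py | cut -c1-200 | sed 's/np.float64//g'
```

```text
[(0.004), (-0.038), (0.005), 0.0] q [-1.119  0.068  2.267  1.497  1.135 -0.714] err 0.000 spd 0.22
[(0.004), (-0.038), (0.005), 0.0] q [-1.059  0.019  2.314  1.537  1.091 -0.709] err 0.000 spd 0.27
[(0.004), (-0.038), (0.005), 0.0] q [-0.983 -0.029  2.355  1.585  1.036 -0.7  ] err 0.000 spd 0.34
[(0.004), (-0.038), (0.005), 0.0] q [-0.887 -0.074  2.388  1.644  0.965 -0.689] err 0.000 spd 0.43
[(0.004), (-0.038), (0.005), 0.0] q [-0.765 -0.114  2.413  1.722  0.874 -0.683] err 0.000 spd 0.54
[(-0.01), (-0.027), (0.009), 0.0] q [-0.66  -0.105  2.453  1.852  0.809 -0.77 ] err 0.000 spd 0.47
[(-0.01), (-0.027), (0.009), 0.0] q [-0.539 -0.086  2.489  2.021  0.751 -0.885] err 0.000 spd 0.62
[(-0.01), (-0.027), (0.009), 0.0] q [-0.405 -0.057  2.52   2.232  0.709 -1.031] err 0.000 spd 0.77
[(-0.01), (-0.027), (0.009), 0.0] q [-0.262 -0.016  2.545  2.473  0.693 -1.197] err 0.000 spd 0.88
[(-0.004), (-0.024), (0.006), 0.0] q [-0.135  0.01   2.551  2.673  0.682 -1.319] err 0.000 spd 0.73
[(-0.004), (-0.024), (0.006), 0.0] q [-0.009  0.041  2.552  2.871  0.687 -1.437] err 0.000 spd 0.72
[(-0.004), (-0.024), (0.006), 0.0] q [ 0.112  0.074  2.548  3.053  0.705 -1.539] err 0.000 spd 0.67
[(-0.004), (-0.024), (0.006), 0.0] q [ 0.225  0.11   2.539  3.215  0.731 -1.623] err 0.000 spd 0.59
[(-0.004), (-0.024), (0.006), 0.0] q [ 0.329  0.146  2.524  3.356  0.759 -1.689] err 0.000 spd 0.51
[(-0.008), (-0.034), (0.006), 0.0] q [ 0.464  0.198  2.505  3.524  0.808 -1.755] err 0.000 spd 0.61
[(-0.008), (-0.034), (0.006), 0.0] q [ 0.582  0.25   2.477  3.662  0.851 -1.8  ] err 0.000 spd 0.52
[(-0.008), (-0.034), (0.006), 0.0] q [ 0.684  0.299  2.442  3.778  0.885 -1.835] err 0.000 spd 0.45
[(-0.013), (-0.023), (0.008), 0.0] q [ 0.743  0.355  2.422  3.83   0.927 -1.829] err 0.000 spd 0.26
[(-0.013), (-0.023), (0.008), 0.0] q [ 0.797  0.408  2.398  3.876  0.961 -1.823] err 0.000 spd 0.24
```

play_rows:
  commands:
    - [[0,0.004,-0.038,0.005,0],[0,0.004,-0.038,0.005,0],[0,0.004,-0.038,0.005,0],[0,0.004,-0.038,0.005,0],[0,0.004,-0.038,0.005,0],[0,-0.009,-0.027,0.009,0],[0,-0.009,-0.027,0.009,0],[0,-0.009,-0.027,0.009,0],[0,-0.009,-0.027,0.009,0],[0,-0.003,-0.024,0.006,0],[0,-0.003,-0.024,0.006,0],[0,-0.003,-0.024,0.006,0],[0,-0.003,-0.024,0.006,0],[0,-0.003,-0.024,0.006,0]]

```text
clock: 25.02
position: [0.54, 0.2091, 0.2324]
tool_rot: [3.094, -1.222, 0.211]
force: [0.1, -0.9, -1.7]
grip_width: 0.0656
```

```bash
python3 phi.py; cat > b.py <<'E'
from plan import *
plan([((.53,.31,.20),0,4),((.528,.346,.13),0,3),((.528,.346,.07),0,3)])
E
python3 b.py | cut -c1-200 | sed 's/np.float64//g'
```

```text
[25.025  0.384  0.146  2.505  3.453  0.748 -1.742  0.54   0.209  0.232
  3.094 -1.222  0.211] F [ 0.1 -0.9 -1.7] w 0.0656
tilt,head,phi [ 70.    9.2 179. ]
[(-0.007), (-0.025), (0.004), 0.0] q [ 0.482  0.188  2.49   3.573  0.79  -1.788] err 0.000 spd 0.44
[(-0.007), (-0.025), (0.004), 0.0] q [ 0.571  0.229  2.47   3.676  0.826 -1.822] err 0.000 spd 0.39
[(-0.007), (-0.025), (0.004), 0.0] q [ 0.65   0.269  2.446  3.766  0.858 -1.848] err 0.000 spd 0.35
[(-0.007), (-0.025), (0.004), 0.0] q [ 0.721  0.307  2.418  3.845  0.884 -1.87 ] err 0.000 spd 0.32
[(-0.021), (-0.012), (0.009), 0.0] q [ 0.751  0.38   2.426  3.839  0.953 -1.815] err 0.000 spd 0.32
[(-0.021), (-0.012), (0.009), 0.0] q [ 0.78   0.452  2.429  3.839  1.016 -1.765] err 0.000 spd 0.32
[(-0.021), (-0.012), (0.009), 0.0] q [ 0.807  0.523  2.428  3.842  1.073 -1.718] err 0.000 spd 0.31
[(-0.019), (-0.0), (0.007), 0.0] q [ 0.807  0.582  2.443  3.818  1.131 -1.665] err 0.000 spd 0.26
[(-0.019), (-0.0), (0.007), 0.0] q [ 0.807  0.643  2.456  3.798  1.189 -1.615] err 0.000 spd 0.27
[(-0.019), (-0.0), (0.007), 0.0] q [ 0.807  0.705  2.467  3.782  1.246 -1.569] err 0.000 spd 0.27
```

play_rows:
  commands:
    - [[0,-0.007,-0.025,0.004,0],[0,-0.007,-0.025,0.004,0],[0,-0.007,-0.025,0.004,0],[0,-0.007,-0.025,0.004,0],[0,-0.021,-0.012,0.009,0],[0,-0.021,-0.012,0.009,0],[0,-0.021,-0.012,0.009,0],[0,0,0,0,0]]

```text
clock: 26.02
position: [0.5262, 0.3491, 0.1254]
tool_rot: [3.104, -1.219, 0.197]
force: [-0.5, -0.8, -1.3]
grip_width: 0.0654
```

```bash
python3 phi.py; python3 s.py "np.array([.528,.347,.066])-s['position']"
```

```text
[26.025  0.82   0.534  2.424  3.857  1.077 -1.713  0.526  0.349  0.125
  3.104 -1.219  0.197] F [-0.5 -0.8 -1.3] w 0.0654
tilt,head,phi [ 69.9   9.  179.2]
[26.025  0.82   0.534  2.424  3.857  1.077 -1.713  0.526  0.349  0.125
  3.104 -1.219  0.197] F [-0.5 -0.8 -1.3] w 0.0654
fk err [0. 0. 0.]
tilt 69.9 head 9.0 toolx [0.338 0.067 0.939] tooly [ 0.161 -0.987  0.013] az 33.6
world [ 0.002 -0.002 -0.059] -> tool [-0.055  0.002  0.022]
```

play_rows:
  commands:
    - [[0,-0.014,0.001,0.006,0],[0,-0.014,0.001,0.006,0],[0,-0.014,0,0.006,0],[0,-0.012,0,0.005,0],[0,0,0,0,0]]

```text
clock: 26.65
position: [0.5319, 0.3445, 0.0719]
tool_rot: [3.115, -1.228, 0.181]
force: [0.6, 0.1, -0.6]
grip_width: 0.0658
```

```bash
python3 s.py "np.array([.528,.347,.066])-s['position']"
```

```text
[26.65   0.804  0.703  2.46   3.789  1.245 -1.566  0.532  0.345  0.072
  3.115 -1.228  0.181] F [ 0.6  0.1 -0.6] w 0.0658
fk err [0. 0. 0.]
tilt 70.4 head 8.7 toolx [0.331 0.06  0.942] tooly [ 0.155 -0.988  0.009] az 32.9
world [-0.004  0.002 -0.006] -> tool [-0.007 -0.003 -0.001]
```

play_rows:
  commands:
    - [[0,-0.007,-0.003,0,0],[0,-0.004,0,0.001,0],[0,0,0,0,0]]

```text
clock: 27.02
position: [0.5291, 0.347, 0.0636]
tool_rot: [3.121, -1.232, 0.174]
force: [-0.6, 0.2, -1.0]
grip_width: 0.0656
```

```bash
python3 s.py "np.array([.528,.347,.066])-s['position']"
```

```text
[27.025  0.816  0.733  2.463  3.795  1.275 -1.543  0.529  0.347  0.064
  3.121 -1.232  0.174] F [-0.6  0.2 -1. ] w 0.0656
fk err [0. 0. 0.]
tilt 70.6 head 8.7 toolx [0.327 0.057 0.943] tooly [ 0.154 -0.988  0.007] az 33.3
world [-0.001  0.     0.002] -> tool [ 0.002 -0.    -0.002]
```

play_rows:
  commands:
    - [[1,-0.001,0,0,0],[1,0,0,0,0],[1,0,0,0,0],[1,0,0,0,0],[1,0,0,0,0]]

```text
clock: 27.65
position: [0.5294, 0.3473, 0.0647]
tool_rot: [3.125, -1.236, 0.17]
force: [0.1, 0.1, 0.3]
grip_width: 0.0941
```

```bash
cat > b.py <<'E'
from plan import *
plan([((.529,.347,.16),0,4),((.529,.31,.24),0,3),((.53,.2,.26),0,4),((.54,.08,.28),0,5),((.54,-.04,.33),0,5),((.54,-.1,.33),0,2)])
E
python3 phi.py; python3 b.py | cut -c1-200 | sed 's/np.float64//g';python3 - <<'E'
from h import *
grab("wrist","wrist5")
E
```

```text
[27.65   0.817  0.734  2.464  3.795  1.281 -1.541  0.529  0.347  0.065
  3.125 -1.236  0.17 ] F [0.1 0.1 0.3] w 0.0941
tilt,head,phi [ 70.8   8.7 179.7]
[(0.022), (0.0), (-0.008), 0.0] q [ 0.817  0.662  2.453  3.812  1.215 -1.594] err 0.000 spd 0.32
[(0.022), (0.0), (-0.008), 0.0] q [ 0.817  0.59   2.439  3.834  1.148 -1.653] err 0.000 spd 0.32
[(0.022), (0.0), (-0.008), 0.0] q [ 0.817  0.52   2.421  3.862  1.081 -1.717] err 0.000 spd 0.31
[(0.022), (0.0), (-0.008), 0.0] q [ 0.817  0.452  2.4    3.897  1.016 -1.786] err 0.000 spd 0.30
[(0.025), (0.012), (-0.011), 0.0] q [ 0.791  0.373  2.395  3.907  0.949 -1.848] err 0.000 spd 0.35
[(0.025), (0.012), (-0.011), 0.0] q [ 0.764  0.293  2.385  3.924  0.877 -1.917] err 0.000 spd 0.35
[(0.025), (0.012), (-0.011), 0.0] q [ 0.735  0.215  2.37   3.95   0.802 -1.993] err 0.000 spd 0.35
[(0.003), (0.027), (-0.005), 0.0] q [ 0.663  0.178  2.405  3.863  0.774 -1.956] err 0.000 spd 0.32
[(0.003), (0.027), (-0.005), 0.0] q [ 0.58   0.139  2.437  3.761  0.741 -1.912] err 0.000 spd 0.37
[(0.003), (0.027), (-0.005), 0.0] q [ 0.485  0.099  2.466  3.639
[... 621 characters left out ...]
pd 0.78
[(0.008), (0.024), (-0.007), 0.0] q [-0.358 -0.099  2.497  2.266  0.645 -0.994] err 0.000 spd 0.83
[(0.008), (0.024), (-0.007), 0.0] q [-0.48  -0.123  2.474  2.068  0.689 -0.854] err 0.000 spd 0.72
[(0.008), (0.024), (-0.007), 0.0] q [-0.594 -0.138  2.447  1.907  0.747 -0.744] err 0.000 spd 0.59
[(0.008), (0.024), (-0.007), 0.0] q [-0.696 -0.147  2.417  1.78   0.81  -0.662] err 0.000 spd 0.46
[(0.008), (0.024), (-0.007), 0.0] q [-0.786 -0.148  2.383  1.683  0.874 -0.6  ] err 0.000 spd 0.40
[(-0.002), (0.03), (-0.004), 0.0] q [-0.883 -0.119  2.362  1.624  0.95  -0.603] err 0.000 spd 0.43
[(-0.002), (0.03), (-0.004), 0.0] q [-0.963 -0.086  2.337  1.578  1.013 -0.609] err 0.000 spd 0.36
```

View pics/wrist5.png

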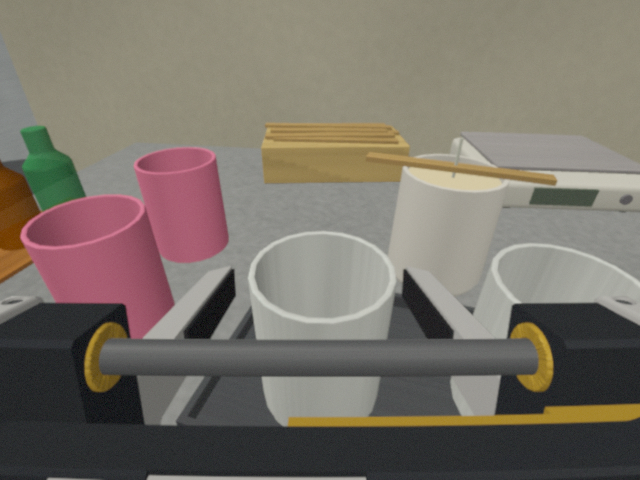

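The cup is released and stands in the tray, with its rim at (322,275). Backing off upward and moving to the lid.

play_rows:
  commands:
    - [[1,0.022,0,-0.008,0],[1,0.022,0,-0.008,0],[1,0.022,0,-0.008,0],[1,0.022,0,-0.008,0],[1,0.026,0.012,-0.011,0],[1,0.026,0.012,-0.011,0],[1,0.026,0.012,-0.011,0],[1,0.003,0.027,-0.005,0],[1,0.003,0.027,-0.005,0],[1,0.003,0.027,-0.005,0],[1,0.003,0.027,-0.005,0],[1,0.004,0.024,-0.003,0],[1,0.004,0.024,-0.003,0],[1,0.004,0.024,-0.003,0],[1,0.004,0.024,-0.003,0],[1,0.004,0.024,-0.003,0],[1,0.006,0.024,-0.005,0],[1,0.006,0.024,-0.005,0],[1,0.006,0.024,-0.005,0],[1,0.006,0.024,-0.005,0]]

```text
clock: 30.2
position: [0.5383, -0.0208, 0.3218]
tool_rot: [3.119, -1.232, 0.181]
force: [0.6, 0.6, 0.0]
grip_width: 0.094
```

```bash
cat > b.py <<'E'
from plan import *
plan([((.557,-.123,.28),0,4)])
E
python3 phi.py; python3 b.py | cut -c1-200 | sed 's/np.float64//g';python3 - <<'E'
from cl import *
grab("top","top6");grab("scene","scene6")
np.set_printoptions(precision=4,suppress=True)
for fn in("top6","scene6"):
    P,u,v=cloud(fn)
    for n,c,h in(("cup",(.528,.347),.089),("s1",(.526,.237),.089),("s2",(.516,.134),.089)):
        m=(np.hypot(P[:,0]-c[0],P[:,1]-c[1])<.045)&(abs(P[:,2]-h)<.006)
        Q=P[m];print(fn,n,m.sum(),np.round(circ(Q),4))
    z=np.load(fn+".npz")["im"];
for n,c in(("top6",(180,320,170,570)),("scene6",(160,300,130,300))):
    im=cv2.imread(f"pics/{n}.png");cv2.imwrite(f"pics/{n}c.png",cv2.resize(im[c[0]:c[1],c[2]:c[3]],None,fx=2 if n[0]=='t' else 4,fy=2 if n[0]=='t' else 4))
E
```

```text
[30.2   -0.724 -0.151  2.407  1.738  0.83  -0.636  0.538 -0.021  0.322
  3.119 -1.232  0.181] F [0.6 0.6 0. ] w 0.094
tilt,head,phi [ 70.6   9.  179.5]
[(-0.01), (0.026), (0.004), 0.0] q [-0.8   -0.099  2.407  1.724  0.895 -0.692] err 0.000 spd 0.34
[(-0.01), (0.026), (0.004), 0.0] q [-0.863 -0.045  2.402  1.712  0.948 -0.744] err 0.000 spd 0.28
[(-0.01), (0.026), (0.004), 0.0] q [-0.916  0.01   2.392  1.701  0.99  -0.792] err 0.000 spd 0.24
[(-0.01), (0.026), (0.004), 0.0] q [-0.961  0.065  2.377  1.69   1.024 -0.834] err 0.000 spd 0.24
top6 cup 135 [0.5216 0.3433 0.0314]
top6 s1 124 [0.5274 0.2348 0.0314]
top6 s2 120 [0.5162 0.1331 0.0312]
scene6 cup 111 [0.5212 0.3451 0.0314]
scene6 s1 117 [0.5271 0.2365 0.0313]
scene6 s2 106 [0.5155 0.1353 0.0315]
```

View pics/top6c.png

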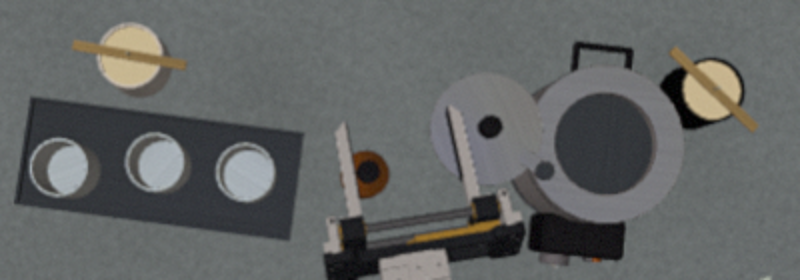

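View pics/scene6c.png

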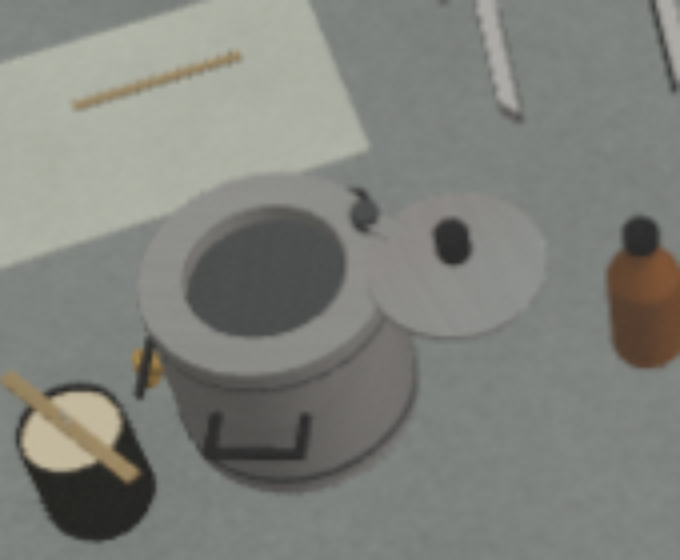

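```bash
python3 - <<'E'
from cl import *
np.set_printoptions(precision=4,suppress=True)
for fn in("top0","top6","scene0","scene6"):
    P,u,v=cloud(fn)
    m=np.hypot(P[:,0]-.5417,P[:,1]+.254)<.045
    print(fn,m.sum(),np.percentile(P[m,2],[0,5,25,50,75,95,100]))
for fn,c in(("top0",(225,280,445,500)),("top6",(225,280,445,500))):
    z=np.load(fn+".npz");d=z["d"][235:268:3,457:490:3];print(d.round(3))
    print(z["im"][250,460:488:3].tolist())
im=[np.load(f+".npz")["im"][225:280,445:500,::-1] for f in("top0","top6")]
a=np.clip(np.hstack(im).astype(float)*3,0,255).astype(np.uint8)
cv2.imwrite("pics/pot6.png",cv2.resize(a,None,fx=7,fy=7,interpolation=cv2.INTER_CUBIC))
E
```

```text
top0 1332 [0.1365 0.1421 0.1446 0.1465 0.1481 0.1507 0.1549]
top6 1342 [0.1373 0.1424 0.1447 0.1462 0.148  0.1505 0.1558]
scene0 685 [0.136  0.1418 0.1438 0.1454 0.1472 0.1496 0.1546]
scene6 678 [0.1387 0.1413 0.144  0.1457 0.1472 0.1493 0.1522]
[[1.273 1.28  1.276 1.271 1.282 1.277 1.277 1.279 1.278 1.28  1.28 ]
 [1.273 1.275 1.278 1.28  1.276 1.276 1.278 1.277 1.272 1.275 1.276]
 [1.28  1.277 1.28  1.277 1.28  1.275 1.278 1.275 1.279 1.273 1.279]
 [1.277 1.276 1.275 1.276 1.277 1.273 1.277 1.278 1.273 1.276 1.275]
 [1.272 1.276 1.277 1.274 1.275 1.28  1.273 1.277 1.278 1.273 1.275]
 [1.275 1.278 1.279 1.275 1.28  1.276 1.28  1.281 1.275 1.278 1.278]
 [1.279 1.274 1.28  1.278 1.275 1.273 1.276 1.274 1.275 1.278 1.27 ]
 [1.273 1.273 1.272 1.271 1.278 1.273 1.276 1.274 1.271 1.273 1.276]
 [1.274 1.277 1.276 1.275 1.276 1.274 1.279 1.266 1.278 1.275 1.272]
 [1.272 1.277 1.278 1.271 0.    1.274 1.268 1.277 1.277 1.269 1.273]
 [1.274 1.274 1.272 1.275 1.271 1.275 1.271 1.266 1.268 1.273 1.266]]
[[54, 61, 60], [52, 58, 60], [51, 57, 59], [49, 51, 53], [52, 55, 57], [54, 56, 59], [50, 52, 
[... 247 characters left out ...]
1.279]
 [1.278 1.279 1.278 1.274 1.279 1.28  1.277 1.276 1.275 1.275 1.277]
 [1.275 1.277 1.277 1.277 1.276 1.276 1.279 1.279 1.276 1.276 1.279]
 [1.278 1.271 1.276 1.269 1.271 1.276 1.276 1.276 1.274 1.282 1.278]
 [1.276 1.272 1.272 1.277 1.279 1.276 1.279 1.277 1.273 1.275 1.276]
 [1.271 1.278 1.276 1.275 1.274 1.27  1.276 1.272 1.278 1.273 1.275]
 [1.274 1.276 1.273 1.278 1.278 1.275 1.279 1.268 1.272 1.271 1.277]
 [1.273 1.272 1.276 1.271 1.269 1.271 1.272 1.276 1.278 1.275 1.274]
 [1.271 1.272 1.276 1.269 1.273 1.27  1.271 1.273 1.271 1.275 1.278]]
[[51, 50, 55], [54, 58, 63], [51, 56, 59], [52, 57, 58], [50, 54, 59], [52, 57, 58], [49, 50, 55], [52, 53, 59], [53, 57, 63], [45, 52, 55]]
```

View pics/pot6.png

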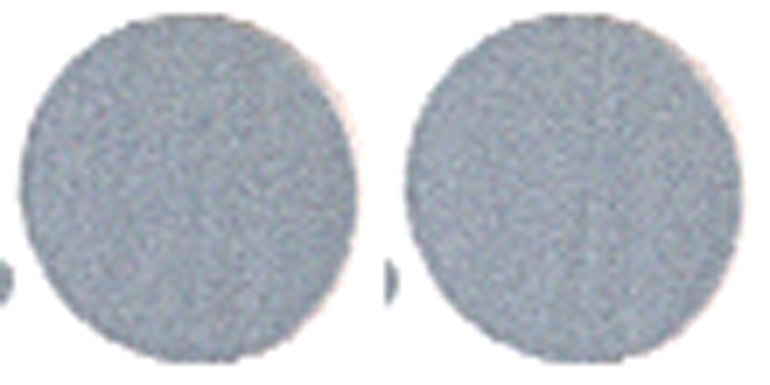

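The pot's mouth shows a uniform dark surface about 16 mm below the rim, both before and after pouring, so I can't count chunks directly. I'll check for stray chunks by comparing pictures before and after.

```bash
python3 - <<'E'
from h import *
for a,b in(("top0","top6"),("scene0","scene6")):
    A=np.load(a+".npz")["im"].astype(int);B=np.load(b+".npz")["im"].astype(int)
    D=cv2.GaussianBlur(np.abs(A-B).max(2).astype(np.uint8),(5,5),0)>22
    n,l,s,c=cv2.connectedComponentsWithStats(D.astype(np.uint8))
    print(b,[(s[i,:5].tolist()) for i in range(1,n) if s[i,4]>12])
E
```

```text
top6 [[331, 234, 123, 246, 11183], [182, 246, 33, 34, 770], [0, 396, 116, 84, 6408], [253, 412, 139, 68, 4689]]
scene6 [[242, 0, 18, 27, 147], [225, 0, 126, 190, 9666], [334, 0, 7, 3, 17], [462, 0, 39, 42, 672], [272, 5, 20, 21, 164], [222, 44, 5, 8, 31], [463, 44, 11, 7, 32], [435, 45, 64, 68, 1745], [287, 76, 26, 24, 223], [399, 212, 9, 13, 32], [404, 217, 22, 29, 179]]
```

The only changes are the robot and the emptied cup, so there are no stray chunks. Now the knob.

play_rows:
  commands:
    - [[1,-0.01,0.026,0.004,0],[1,-0.01,0.026,0.004,0],[1,-0.01,0.026,0.004,0],[1,-0.01,0.026,0.004,0],[0.7,0,0,0,0]]

```text
clock: 30.92
position: [0.5568, -0.1214, 0.2784]
tool_rot: [3.115, -1.234, 0.187]
force: [0.1, 1.0, -0.2]
grip_width: 0.0875
```

```bash
python3 phi.py; python3 s.py "np.array([.559,-.1235,.200])-s['position']"
```

```text
[30.925 -0.96   0.07   2.382  1.697  1.028 -0.847  0.557 -0.121  0.278
  3.115 -1.234  0.187] F [ 0.1  1.  -0.2] w 0.0875
tilt,head,phi [ 70.7   9.1 179.5]
[30.925 -0.96   0.07   2.382  1.697  1.028 -0.847  0.557 -0.121  0.278
  3.115 -1.234  0.187] F [ 0.1  1.  -0.2] w 0.0875
fk err [ 0. -0.  0.]
tilt 70.7 head 9.1 toolx [0.325 0.061 0.944] tooly [ 0.162 -0.987  0.009] az -12.3
world [ 0.002 -0.002 -0.078] -> tool [-0.073  0.002  0.028]
```

play_rows:
  commands:
    - [[0.7,-0.018,0.001,0.007,0],[0.7,-0.018,0.001,0.007,0],[0.7,-0.018,0,0.007,0],[0.7,-0.015,0,0.006,0],[0.7,0,0,0,0]]

```text
clock: 31.55
position: [0.5589, -0.1118, 0.2046]
tool_rot: [3.112, -1.236, 0.202]
force: [0.3, 0.1, -0.2]
grip_width: 0.0656
```

```bash
python3 s.py "np.array([.559,-.1235,.199])-s['position']"; python3 - <<'E'
from h import *
grab("top","top7")
im=cv2.imread("pics/top7.png");cv2.imwrite("pics/top7c.png",cv2.resize(im[180:320,340:520],None,fx=4,fy=4))
E
```

```text
[31.55  -0.94   0.276  2.506  1.887  1.098 -1.219  0.559 -0.112  0.205
  3.112 -1.236  0.202] F [ 0.3  0.1 -0.2] w 0.0656
fk err [ 0. -0.  0.]
tilt 70.8 head 9.8 toolx [0.322 0.066 0.944] tooly [ 0.173 -0.985  0.01 ] az -11.3
world [ 0.    -0.012 -0.006] -> tool [-0.006  0.011  0.   ]
```

View pics/top7c.png

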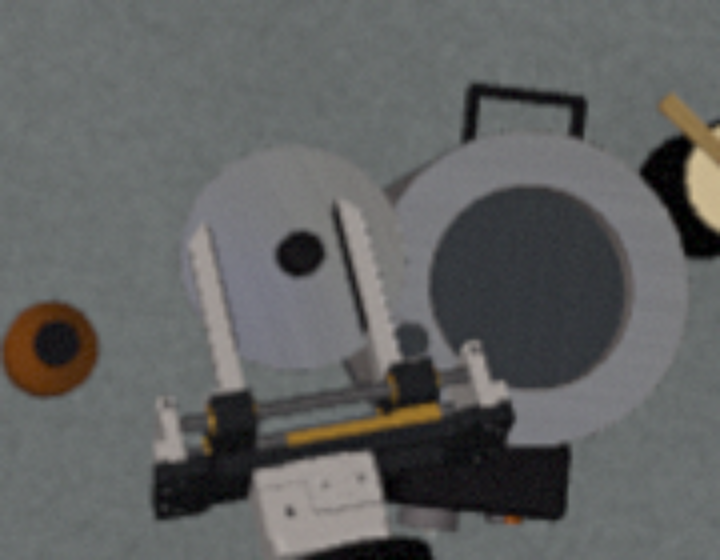

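The knob at crop (300,253) sits between the fingers. I'll centre on it and grip lightly.

play_rows:
  commands:
    - [[0.5,-0.006,0.012,0,0],[0.4,-0.001,0,0,0],[0,0,0,0,0],[0,0,0,0,0],[0,0,0,0,0],[0,0,0,0,0],[0,0,0,0,0]]
  grip_force: 5

```text
clock: 32.48
position: [0.5591, -0.1246, 0.2012]
tool_rot: [3.092, -1.239, 0.221]
force: [0.7, -1.0, 0.2]
grip_width: 0.0236
```

```bash
cat > arc.py <<'E'
from plan import *
s=log();p=s['position'];R=Ro.from_euler('xyz',s['tool_rot']).as_matrix()
g=p-.002*R[:,2]
piv=np.array([.512,-.1865]);pot=np.array([.5417,-.254])
piv=pot+ (piv-pot)/np.linalg.norm(piv-pot)*.075
a0=np.arctan2(*(pot-piv)[::-1]);a=np.arctan2(*(g[:2]-piv)[::-1]);print("piv",piv,"r",np.linalg.norm(g[:2]-piv),"lid",a-a0,"z",p[2])
import sys
n=int(sys.argv[1]);end=float(sys.argv[2])
W=[]
for i in range(1,n+1):
    b=a+(a0+end-a)*i/n;W.append((np.r_[piv+.075*np.array([np.cos(b),np.sin(b)]),.2-.0007]+.002*R[:,2],0,1))
plan(W)
E
python3 arc.py 14 0 | sed 's/np.float64//g'
```

```text
[32.475 -0.967  0.297  2.496  1.868  1.113 -1.235  0.559 -0.125  0.201
  3.092 -1.239  0.221] F [ 0.7 -1.   0.2] w 0.0236
piv [ 0.511 -0.185] r 0.0758073223802498 lid 2.079985235897908 z 0.2012352103418602
[(-0.001), (0.009), (0.007), 0.0] q [-0.961  0.312  2.475  1.873  1.11  -1.23 ] err 0.000 spd 0.08
[(0.002), (0.01), (0.005), 0.0] q [-0.957  0.32   2.452  1.868  1.104 -1.214] err 0.000 spd 0.09
[(0.001), (0.01), (0.004), 0.0] q [-0.959  0.328  2.428  1.858  1.1   -1.197] err 0.000 spd 0.08
[(0.001), (0.011), (0.002), 0.0] q [-0.967  0.335  2.407  1.844  1.099 -1.18 ] err 0.000 spd 0.08
[(0.0), (0.011), (0.001), 0.0] q [-0.978  0.342  2.386  1.826  1.1   -1.164] err 0.000 spd 0.07
[(-0.0), (0.011), (-0.001), 0.0] q [-0.994  0.349  2.368  1.805  1.103 -1.15 ] err 0.000 spd 0.08
[(-0.001), (0.011), (-0.002), 0.0] q [-1.013  0.355  2.351  1.782  1.108 -1.136] err 0.000 spd 0.08
[(-0.001), (0.01), (-0.004), 0.0] q [-1.034  0.36   2.337  1.757  1.116 -1.124] err 0.000 spd 0.10
[(-0.002), (0.01), (-0.005), 0.0] q [-1.059  0.364  2.325  1.731  1.125 -1.114] err 0.000 spd 0.11
[(-0.002), (0.009), (-0.006), 0.0] q [-1.085  0.368  2.316  1.704  1.135 -1.106] err 0.000 spd 0.12
[(-0.003), (0.008), (-0.008), 0.0] q [-1.112  0.37   2.309  1.677  1.147 -1.1  ] err 0.000 spd 0.12
[(-0.003), (0.006), (-0.009), 0.0] q [-1.141  0.371  2.306  1.649  1.159 -1.096] err 0.000 spd 0.13
[(-0.003), (0.005), (-0.009), 0.0] q [-1.171  0.372  2.305  1.622  1.173 -1.094] err 0.000 spd 0.13
[(-0.003), (0.003), (-0.01), 0.0] q [-1.202  0.371  2.307  1.595  1.186 -1.095] err 0.000 spd 0.14
```

play_rows:
  commands:
    - [[0,0.002,0.009,0.006,0],[0,0.002,0.01,0.005,0],[0,0.002,0.01,0.004,0],[0,0.001,0.011,0.002,0],[0,0.001,0.011,0.001,0]]

```text
clock: 33.1
position: [0.5873, -0.1607, 0.202]
tool_rot: [3.114, -1.238, 0.224]
force: [1.5, 2.4, -0.6]
grip_width: 0.0239
```

```bash
python3 arc.py 9 0 | sed 's/np.float64//g'
```

```text
[33.1   -0.97   0.332  2.381  1.801  1.101 -1.138  0.587 -0.161  0.202
  3.114 -1.238  0.224] F [ 1.5  2.4 -0.6] w 0.0239
piv [ 0.511 -0.185] r 0.07783754199990975 lid 1.4738898611778697 z 0.202029093780058
[(-0.004), (0.013), (-0.001), 0.0] q [-0.991  0.348  2.366  1.781  1.11  -1.136] err 0.000 spd 0.09
[(-0.001), (0.012), (-0.001), 0.0] q [-1.008  0.355  2.345  1.759  1.114 -1.12 ] err 0.000 spd 0.08
[(-0.001), (0.012), (-0.003), 0.0] q [-1.029  0.361  2.328  1.733  1.121 -1.106] err 0.000 spd 0.09
[(-0.002), (0.011), (-0.005), 0.0] q [-1.054  0.367  2.313  1.706  1.131 -1.094] err 0.000 spd 0.11
[(-0.002), (0.01), (-0.007), 0.0] q [-1.081  0.371  2.301  1.678  1.142 -1.085] err 0.000 spd 0.12
[(-0.003), (0.009), (-0.008), 0.0] q [-1.11   0.374  2.293  1.649  1.154 -1.078] err 0.000 spd 0.13
[(-0.003), (0.007), (-0.009), 0.0] q [-1.141  0.376  2.288  1.62   1.168 -1.073] err 0.000 spd 0.14
[(-0.004), (0.005), (-0.01), 0.0] q [-1.173  0.377  2.286  1.591  1.183 -1.071] err 0.000 spd 0.14
[(-0.004), (0.004), (-0.011), 0.0] q [-1.206  0.376  2.288  1.562  1.198 -1.073] err 0.000 spd 0.15
```

play_rows:
  commands:
    - [[0,-0.002,0.013,-0.001,0],[0,0,0.012,-0.001,0],[0,0,0.012,-0.003,0],[0,0,0.011,-0.005,0],[0,-0.001,0.01,-0.007,0]]

```text
clock: 33.72
position: [0.5814, -0.2255, 0.2042]
tool_rot: [3.116, -1.235, 0.222]
force: [1.5, 2.9, -4.0]
grip_width: 0.0232
```

```bash
python3 arc.py 5 -0.05 | sed 's/np.float64//g'
```

```text
[33.725 -1.08   0.36   2.284  1.665  1.136 -1.052  0.581 -0.226  0.204
  3.116 -1.235  0.222] F [ 1.5  2.9 -4. ] w 0.0232
piv [ 0.511 -0.185] r 0.07919545592437018 lid 0.6188728860827669 z 0.20416486178311946
[(-0.009), (0.004), (-0.008), 0.0] q [-1.11   0.372  2.292  1.647  1.152 -1.073] err 0.000 spd 0.13
[(-0.003), (0.006), (-0.008), 0.0] q [-1.135  0.374  2.287  1.623  1.163 -1.069] err 0.000 spd 0.11
[(-0.003), (0.005), (-0.008), 0.0] q [-1.161  0.375  2.285  1.599  1.175 -1.067] err 0.000 spd 0.12
[(-0.003), (0.004), (-0.009), 0.0] q [-1.188  0.375  2.286  1.576  1.187 -1.067] err 0.000 spd 0.12
[(-0.003), (0.002), (-0.009), 0.0] q [-1.215  0.374  2.288  1.552  1.2   -1.069] err 0.000 spd 0.12
```

play_rows:
  commands:
    - [[0,-0.006,0.006,-0.008,0],[0,-0.003,0.006,-0.008,0],[0,-0.003,0.006,-0.008,0],[0,-0.003,0.004,-0.009,0],[0,-0.003,0.003,-0.009,0],[0,0,0,0,0]]

```text
clock: 34.48
position: [0.5377, -0.2551, 0.2026]
tool_rot: [3.131, -1.241, 0.218]
force: [-1.3, 0.7, 0.8]
grip_width: 0.0236
```

```bash
python3 arc.py 2 -0.08 | sed 's/np.float64//g';  python3 - <<'E'
from h import *
grab("top","top8")
im=cv2.imread("pics/top8.png");cv2.imwrite("pics/top8c.png",cv2.resize(im[180:320,380:560],None,fx=4,fy=4))
E
```

```text
[34.475 -1.224  0.371  2.28   1.532  1.216 -1.054  0.538 -0.255  0.203
  3.131 -1.241  0.218] F [-1.3  0.7  0.8] w 0.0236
piv [ 0.511 -0.185] r 0.07420562368337436 lid -0.08029429194972204 z 0.20257880061614522
[(-0.004), (0.001), (0.001), 0.0] q [-1.224  0.381  2.283  1.536  1.215 -1.067] err 0.000 spd 0.05
[(0.0), (-0.0), (0.0), 0.0] q [-1.224  0.381  2.283  1.536  1.215 -1.067] err 0.000 spd 0.00
```

View pics/top8c.png

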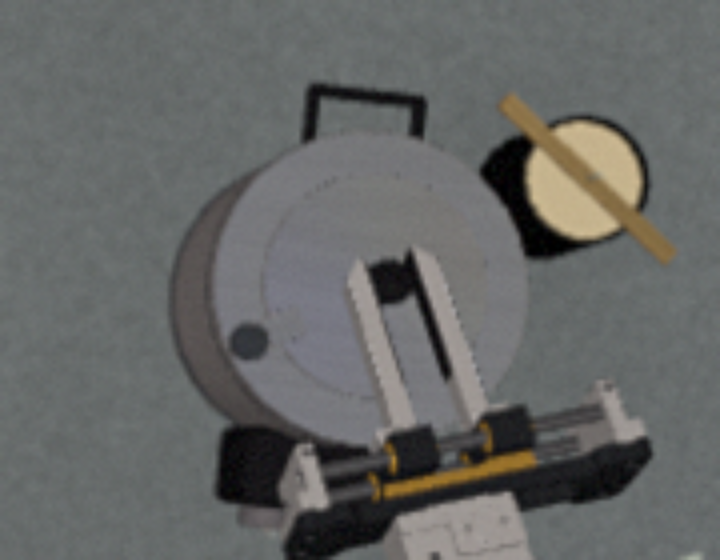

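play_rows:
  commands:
    - [[0,0,0.003,-0.004,0],[0,0,0,0,0],[1,0,0,0,0],[1,0,0,0,0],[1,0,0,0,0],[1,0,0,0,0],[1,0.02,0,-0.006,0],[1,0.03,0,-0.01,0],[1,0.03,0,-0.02,0],[1,0.02,-0.01,-0.04,0],[1,0.02,-0.01,-0.04,0],[1,0,0,0,0],[1,0,0,0,0]]

```text
clock: 36.15
position: [0.4598, -0.2553, 0.3579]
tool_rot: [3.133, -1.236, 0.213]
force: [0.6, -0.1, -0.4]
grip_width: 0.0938
```

```bash
python3 - <<'E'
from cl import *
log();grab("top","top9");grab("scene","scene9")
np.set_printoptions(precision=4,suppress=True)
pot=np.array([.5417,-.254]);piv=np.array([.511,-.185])
for fn in("top9","scene9"):
    P,u,v=cloud(fn);im=np.load(fn+".npz")["im"]
    dark=im[v,u].max(1)<60
    m=(P[:,2]>.198)&(P[:,2]<.214)&dark&(np.hypot(P[:,0]-.5417,P[:,1]+.254)<.05)
    k=P[m].mean(0);
    f=lambda a:np.arctan2(a[1],a[0])
    print(fn,m.sum(),"knob",k,"lid",f(k[:2]-piv)-f(pot-piv))
    for n,c,h in(("cup",(.522,.345),.089),("s1",(.526,.237),.089),("s2",(.516,.134),.089)):
        m=(np.hypot(P[:,0]-c[0],P[:,1]-c[1])<.045)&(abs(P[:,2]-h)<.006)
        Q=P[m];A=np.c_[Q[:,:2],np.ones(len(Q))];print(n,np.round(circ(Q),4),"rim slope",np.linalg.lstsq(A,Q[:,2],rcond=None)[0][:2],Q[:,2].mean())
for n,c in(("top9",(180,320,380,560)),("scene9",(120,320,130,470))):
    im=cv2.imread(f"pics/{n}.png");k=4 if n[0]=='t' else 2.3;cv2.imwrite(f"pics/{n}c.png",cv2.resize(im[c[0]:c[1],c[2]:c[3]],None,fx=k,fy=k))
E
```

```text
[36.15  -1.436  0.038  2.127  1.254  1.441 -0.588  0.46  -0.255  0.358
  3.133 -1.236  0.213] F [ 0.6 -0.1 -0.4] w 0.0938
top9 100 knob [ 0.5419 -0.2522  0.2067] lid 0.012668213114870985
cup [0.5216 0.3433 0.0314] rim slope [0.0005 0.0033] 0.08910089522783154
s1 [0.5274 0.2348 0.0313] rim slope [0.0066 0.0057] 0.08911426389386647
s2 [0.5162 0.1331 0.0312] rim slope [0.0228 0.0053] 0.08972691719654328
scene9 49 knob [ 0.5461 -0.2513  0.2047] lid 0.06879761103741355
cup [0.5209 0.3451 0.0315] rim slope [0.007  0.0069] 0.08808180128169936
s1 [0.5272 0.2369 0.0314] rim slope [0.008  0.0108] 0.08828732681260709
s2 [0.516  0.1352 0.0314] rim slope [0.0084 0.0034] 0.08815507689932289
```

View pics/top9c.png

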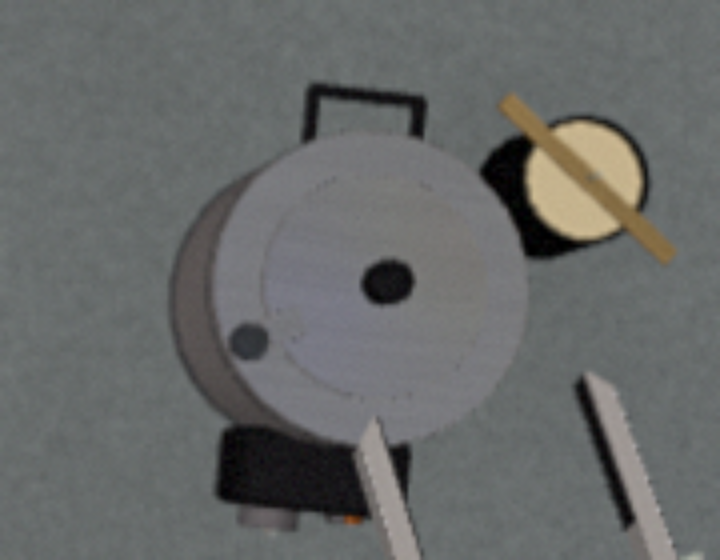

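View pics/scene9c.png

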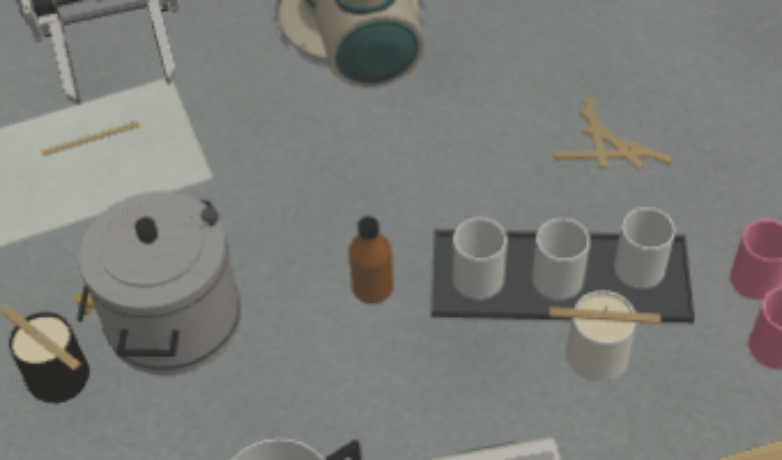

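```bash
python3 - <<'E'
from cl import *
f=lambda a:np.arctan2(a[1],a[0])
pot=np.array([.5417,-.254]);piv=np.array([.511,-.185])
for fn in("top9","scene9"):
    P,u,v=cloud(fn);im=np.load(fn+".npz")["im"]
    r=np.hypot(P[:,0]-.5417,P[:,1]+.254)
    m=(P[:,2]>.1672)&(P[:,2]<.182)&(r<.072)
    c=P[m][:,:2].mean(0);print(fn,m.sum(),c,"lid",f(c-piv)-f(pot-piv))
im=cv2.imread("pics/top9.png");g=im[235:265,462:492]
k=(g.max(2)<55).astype(np.uint8);mm=cv2.moments(k);u=mm['m10']/mm['m00']+462;v=mm['m01']/mm['m00']+235
for h in(.206,.2):
    c=atz("top9",u,v,h)[:2];print(u,v,c,f(c-piv)-f(pot-piv))
E
```

```text
top9 2432 [ 0.54209464 -0.25205364] lid 0.015583447330610678
scene9 1229 [ 0.54598464 -0.24952106] lid 0.07822318639304893
476.4392523364486 250.20560747663552 [ 0.5412468  -0.25139934] 0.008814367593748207
476.4392523364486 250.20560747663552 [ 0.54169858 -0.25298093] 0.00553639639538539
```

```bash
python3 -c "
from cell import robot
print(robot.job_done())"
```

```text
the job is handed in; nothing more can be done
None
```

I poured the charged cup into the pot, stood it back upright in the tray and shut the lid, then handed the job in at about 36 s. No verdict was reported. The moves only turn the tool about its own axis. To get round that, I pushed the arm against its reach limit until the tool lay about 70–77° off vertical, then gripped the cup from the side and poured by turning the tool.

Last checks:
- **Chunks:** the cup was seen empty, and before/after pictures show no stray chunks. I couldn't count them in the pot, because a uniform dark surface hid its inside both before and after pouring.
- **Cup:** it stands upright in the tray about 5 mm from where it started, with its rim level to within 0.01 rad and at the right height.
- **Bystanders:** the two spare cups measured unmoved. The pictures, last compared before I shut the lid, showed no change at the bottle or candles. The final view, checked by eye, shows them standing.
- **Lid:** the cameras disagreed. The top view puts it at 0.006–0.016 rad, while the oblique view reads 0.07–0.08 rad, over the 0.06 limit. I trusted the top view because the oblique view had already placed the lid and knob about 3 mm off at the start. The grip had also slipped as I pulled past the closed position, which fits the lid being at its stop.
- **Robot:** the gripper is clear of everything, at about 0.36 m height.

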